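# Regrasp a bracket into a fixture and latch it

### The job

Pull the yellow bracket out of the aluminium magazine by its protruding tongue, put it down upright clear of the magazine, and take it again by its rib so that the tongue is free. Slide it tongue first under the bridge of the blue fixture until it is fully home, then swing the latch with the red post fully shut behind it. Do not disturb the glue bottle, the tally counter or the tape roll.

Things in the scene. Friction and masses are not known exactly. Their poses are not given: they have to be found in the camera images.
- magazine: Fixed aluminium magazine on the bench, 64 mm wide (inside 54), 68 mm long, 57 mm high: a roofed pocket closed but for its mouth. Two 4 mm high feet widen it to 94 mm. Origin: middle of the mouth, at bench height; +y points straight out of the mouth, z up. The bracket stands in it on the bench itself, with 3 mm play on either side.
- bracket_mid (a point): Loose yellow bracket (about 140 g), 48 x 106 x 42 mm in all: a foot flange 48 mm wide (x), 60 mm long (y), 16 mm thick, carrying an upright rib and, in front, a tongue. This point: centre of the flange in plan, 21 mm above the underside. +y towards the tongue, z up. At the start flange and rib are inside the magazine, tongue out of its mouth.
- bracket_tongue (a point): Middle of the bracket's tongue, a bar 20 mm wide (x), 46 mm long (y, 30 to 76 mm ahead of the flange's centre), 12 mm thick, its underside 8 mm above the bracket's underside. The point is 53 mm ahead (+y) of the flange's centre, 14 mm above the underside. At the start the tongue sticks out of the magazine. Axes as the bracket.
- bracket_rib (a point): Middle of the bracket's rib, 26 mm wide (x), 44 mm long (y), rising from 16 to 42 mm above the bracket's underside. The point is 29 mm above the underside, 4 mm ahead (+y) of the flange's centre. Axes as the bracket.
- bracket: The same yellow bracket; origin at the centre of the flange's underside, +y towards the tongue, z up.
- fixture: Fixed blue fixture: deck plate 8 mm high, x = -52 to +68, y = -124 to +52 mm. Origin: bench height, below the middle of the steel bridge's front face; +y points into the bridge's window, z up. Two rails, top 15 mm above the bench, inner faces at x = -26.5 and +26.5 mm, run from y = -36 to 0, with flared ends to y = -50; the deck behind these is flat but for the latch.
- window (a point): Middle of the front edge of the window's floor under the fixture's steel bridge: on the deck (8 mm above the bench), at the fixture's x = 0, y = 0. The bridge is 68 mm wide, y = 0 to 46 mm, top 39 mm above the bench; the window is 28 mm wide, 8 to 31 mm above the bench, open right through. +y points into it.
- home (a point): Where bracket_mid is when the bracket is fully home: fixture x = 0, y = -30 mm, 29 mm above the bench (the bracket stands on the deck, tongue in the window, front of its flange against the bridge). Axes as the fixture.
- latch (a joint): Angle (rad) of the latch, a flat steel arm turning about an upright pivot on the fixture: 0 = shut (arm along the fixture's -x, 2.5 mm behind the flange of a bracket that is home), growing anticlockwise seen from above to 2.4 (stop); at 1.57 it points along the fixture's -y. Starts open at 1.7 to 2.2, turns with light friction (1 N at the post), stays where left.
- latch_post (a point): The latch's upright red post, 12 mm in diameter, 45 mm from the pivot; it rises from 27 to 92 mm above the bench. This point: on its axis, 76 mm above the bench.
- latch_pivot (a point): Point on the latch's pivot axis, 76 mm above the bench, at x = +44, y = -67.5 mm in the fixture's frame. The pivot itself is only 33 mm high.
- glue: Bystander: white glue bottle with red nozzle, 42 mm in diameter, 119 mm high, standing; origin under its centre.
- tally: Bystander: round light grey tally counter, 46 mm wide, 32 mm high; origin under its centre.
- roll: Bystander: blue tape roll lying flat, 92 mm in diameter, 24 mm high; origin under its centre.
Things that resemble listed ones, but are neither listed nor needed, are in the scene too. Of the things like the bracket, leave any that is turquoise; of the rest the larger one is meant.

How it is judged:
By the outcome, as a careful person would: the job done as asked, in the order asked, and still so for the second after the job is handed in, with the robot touching nothing.
It also fails if it takes over 72 s, if anything falls off the work surface, if the arm or the gripper's body presses on something with over 40 N, if the wrist force passes 120 N, or if a joint passes its speed limit or range.

### The arm

A 6-joint arm with a two-finger parallel gripper is mounted at the origin on a cart in front of the work surface, level with it; the furniture and walls round the work are solid. World frame = base frame: x ahead of the robot, y to its left, z up, the work surface at z = 0. Lengths are in m, angles in degrees, forces in N, time in s.
With the tool pointing down it reaches from about 0.4 to 0.925 m from the base axis. Payload 12.5 kg.
Tool frame: the origin (TCP) lies on the centre line of the jaws, within the pads' length; the fingertips stand 14 mm ahead of it and the grasp point (between the pads) lies 5 mm behind it; z points along the fingers, y is the direction in which the jaws open and shut (so a half turn about z gives the same grasp; the last joint's range is limited). The gripper opens to 95 mm and grips with 3 to 60 N. Pads are 20 mm wide; open, the fingers measure 119 mm over their backs; the gripper's body (75 mm by 180 mm) begins 59 mm behind the grasp point.
Start: joints at [-69.821, 28.126, 89.318, -0, 62.55, -6.05], TCP at [0.276, -0.561, 0.207] pointing down, gripper open.
Joint ranges: [-177.58, 177.58], [-47.91, 125.51], [2.72, 160], [-65.01, 245.01], [3.68, 167.84], [-153.87, 153.87]. Speed limits (degrees/s): [127.2, 127.2, 159.86, 180, 180, 180].

### API

Orientations are given as [roll, pitch, yaw] about the fixed x, y, z axes, in that order (R = Rz(yaw) Ry(pitch) Rx(roll)).
In Python, from bench import status, imaging, job gives the robot as it stands.
- The arm moves only by the tool carry_out, never from a script. Its argument "plan" is a list of rows, each an object with "xyz": the shift along the world's x, y, z in units of 25 mm (1.0 is 25 mm), a list of three; "rot": the turn, a rotation vector about the world's x, y, z in units of 6 degrees (1.0 is 6 degrees), a list of three; "hand": the finger opening in mm, from 0 to 95.1. In form: [{"xyz": [dx, dy, dz], "rot": [ax, ay, az], "hand": hand}, ...]. A call has 1 to 5 rows; each row is the pose to reach, as a shift and turn from the pose measured when the call began; what a row does not reach only later rows make up. A row lasts 1/10 s, in which the tool goes at most 50 mm and 8.59 degrees, less where a joint would pass 70% of its speed; a pose out of reach is approached as far as the arm can. A call with a gripper value outside its range is refused whole. The fingers move at their own pace and stop on an object; "grip_force" is the grip in N (left out, the last holds). Time passes only in rows, so rows that repeat a pose let the fingers close. It gives the time, the measured TCP pose, the force and the opening at its end, in the units of the state.
- status.get_state(): the state, without advancing time (a new reading comes with each control period).
- imaging.get_image(name): name is "side" or "top" or "wrist"; returns the picture (400x640x3 uint8, blue, green, red); there is no depth.
- imaging.camera_params(name): a dict with "fx", "fy", "cx", "cy" (pixels), "extrinsics" (4x4, takes a point from camera to world coordinates). Camera axes: x right, y down, z forward; pixel columns grow to the right and rows downward; lengths in m; the calibration is good to about 2 mm. The wrist camera is an equidistant fisheye: a pixel r from the principal point sees the ray r / f radians off the axis. A picture is of the moment at which its call begins: read the wrist's pose just before it. camera_params takes no time and is no camera call; for the wrist camera it gives the pose at the moment of the call.
- job.close_job(): hands the job in, once; it reports no verdict.
The state is a dict: "t": time; "joint_positions": joint angles; "qd": joint speeds; "joint_torque": joint torques, N m; "eef_pos": TCP position; "orientation": TCP orientation; "contact_force": force on the tool from outside, world axes, zero at the start; "ft_torque": the same for the moment, N m; "width": opening from 0.0 (shut) to 1.0 (fully open).
Only numpy, scipy, OpenCV 4.12 (cv2) and the standard library are available. Lean on these libraries where they do the work, as an engineer would, in place of code of your own. Each camera call takes 0.05 s, during which the arm holds its last target.

## Working session

There is one attempt and no reset: what is moved stays moved. The work goes in short steps, Python scripts to look and compute and a tool call to move; the robot and the scene stay as the last step left them, time stands still between calls to the robot, and variables do not carry over. Pictures are saved under pics/ and viewed, and the job is handed in when it is done.

Besides the shell and the picture viewer there is one more tool, called after ">>>" in YAML: its name, and indented under it one key for each argument. carry_out: Moves the arm, as the interface text tells. Its arguments: {"type":"object","properties":{"plan":{"type":"array","items":{"type":"object","properties":{"xyz":{"type":"array","items":{"type":"number"}},"rot":{"type":"array","items":{"type":"number"}},"hand":{"type":"number"}}}},"grip_force":{"type":"number"}},"required":["plan"]}

```bash
mkdir -p pics; ls; python3 - <<'E'
from bench import status, imaging
import cv2
print(status.get_state())
for n in ("side","top","wrist"):
    p=imaging.camera_params(n); print(n,p)
    cv2.imwrite(f"pics/{n}0.png",imaging.get_image(n))
E
```

```text
pics
{'t': 0.0, 'joint_positions': array([-6.98197703e+01,  2.81641402e+01,  8.93497138e+01, -1.07428407e-03,
        6.25502439e+01, -6.05085733e+00]), 'qd': array([ 0.04376881,  0.05159881,  0.06880985,  0.11138052, -0.01809036,
        0.04757691]), 'joint_torque': array([-2.63201648e-03, -6.12645864e+01, -2.58185130e+01,  6.91350410e-02,
        4.81779815e-02, -1.10079839e-04]), 'eef_pos': array([ 0.27616941, -0.56039124,  0.20646431]), 'orientation': array([-1.79936159e+02, -5.80916498e-03,  2.62315795e+01]), 'contact_force': array([0.34321146, 0.11290485, 0.16572025]), 'ft_torque': array([0.04105895, 0.0002657 , 0.06468777]), 'width': 1.0029890684238287}
side {'fx': 371.4804047966158, 'fy': 371.4804047966158, 'cx': 322.89527366188923, 'cy': 201.1327613672235, 'extrinsics': array([[-0.99927791, -0.00574434,  0.03755877,  0.49040367],
       [-0.03267427,  0.63442789, -0.77229116,  0.69151778],
       [-0.01939203, -0.77296071, -0.63415747,  0.68124309],
       [ 0.        ,  0.        ,  0.        ,  1.        ]])}
top {'fx': 370.7462531365757, 'fy': 370.7462531365757, 'cx': 317.65717110882247, 'cy': 203.7917604382405, 'extrinsics': array([[-0.00421149, -0.98599944,  0.16669543,  0.40200668],
       [-0.99991253,  0.00624229,  0.01166061, -0.07212325],
       [-0.01253791, -0.16663174, -0.98593948,  0.94650023],
       [ 0.        ,  0.        ,  0.        ,  1.        ]])}
wrist {'fx': 309.70691628693146, 'fy': 309.70691628693146, 'cx': 316.11440774304566, 'cy': 198.61617388626985, 'extrinsics': array([[ 0.44262289, -0.86486641, -0.23683556,  0.34315505],
       [-0.89670674, -0.42732233, -0.11538046, -0.52835712],
       [-0.00141644,  0.26344207, -0.96467418,  0.38388275],
       [ 0.        ,  0.        ,  0.        ,  1.        ]])}
```

View pics/top0.png

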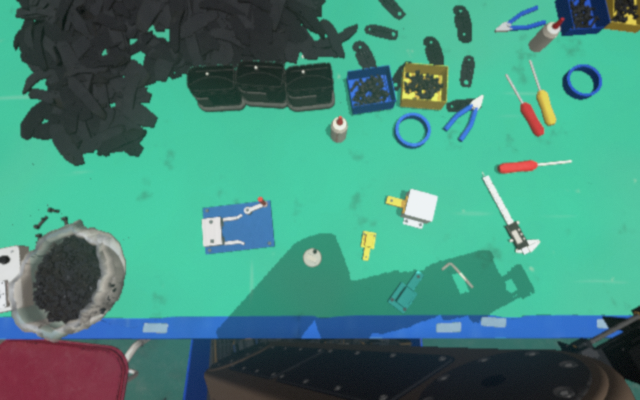

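View pics/side0.png

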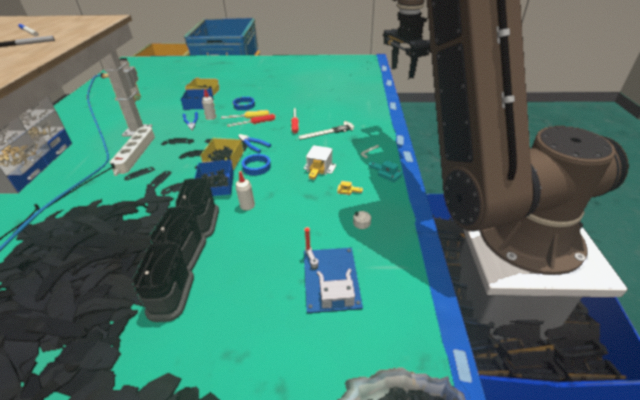

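View pics/wrist0.png

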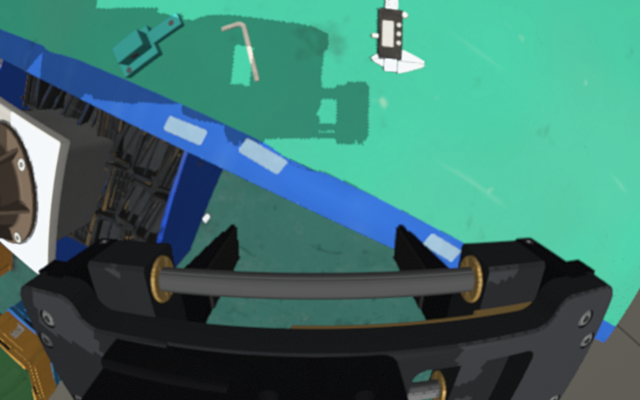

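The top view shows the magazine near (418,207) with its yellow tongue at about (396,202), facing image-left. The fixture is at (238,228), with its bridge on the left (212,230) and the red post near (262,201). The small yellow decoy is at (368,245), the turquoise one at (407,290) and the tally at (312,257). The side view agrees.

Next I'll measure on enlarged crops.

```bash
cat > h.py <<'E'
import numpy as np, cv2
from bench import status, imaging
def ray(n,p,uv):
    u,v=uv
    x=(u-p['cx'])/p['fx']; y=(v-p['cy'])/p['fy']
    if n=='wrist':
        r=np.hypot(x,y); d=np.array([np.sin(r)*x/max(r,1e-9),np.sin(r)*y/max(r,1e-9),np.cos(r)])
    else: d=np.array([x,y,1.])
    E=p['extrinsics']; return E[:3,3],E[:3,:3]@d
def onz(n,p,uv,z):
    o,d=ray(n,p,uv); return o+d*(z-o[2])/d[2]
def proj(n,p,P):
    E=p['extrinsics']; c=E[:3,:3].T@(np.asarray(P)-E[:3,3])
    if n=='wrist':
        r=np.hypot(c[0],c[1]); th=np.arctan2(r,c[2]); x,y=c[0]/r*th,c[1]/r*th
    else: x,y=c[0]/c[2],c[1]/c[2]
    return np.array([x*p['fx']+p['cx'],y*p['fy']+p['cy']])
def tri(a,b):
    (o1,d1),(o2,d2)=a,b
    A=np.stack([d1,-d2],1); s=np.linalg.lstsq(A,o2-o1,rcond=None)[0]
    p,q=o1+s[0]*d1,o2+s[1]*d2
    return (p+q)/2,np.linalg.norm(p-q)
def crop(img,x0,y0,x1,y1,s,name):
    c=cv2.resize(img[y0:y1,x0:x1],None,fx=s,fy=s,interpolation=cv2.INTER_CUBIC); cv2.imwrite(name,c)
E
python3 - <<'E'
from h import *
t=cv2.imread('pics/top0.png'); crop(t,190,180,290,260,8,'pics/tfix.png'); crop(t,340,175,450,255,7,'pics/tmag.png')
s=cv2.imread('pics/side0.png'); crop(s,290,220,370,320,6,'pics/sfix.png'); crop(s,290,135,370,205,8,'pics/smag.png')
p=imaging.camera_params('top')
for n,uv in dict(mag=(418,207),tongue=(396,202),fix=(238,228),tally=(312,257),dec=(368,245)).items(): print(n,onz('top',p,uv,0.02).round(3))
E
```

```text
mag [ 0.549 -0.314  0.02 ]
tongue [ 0.562 -0.259  0.02 ]
fix [0.498 0.139 0.02 ]
tally [ 0.425 -0.047  0.02 ]
dec [ 0.454 -0.186  0.02 ]
```

View pics/tfix.png

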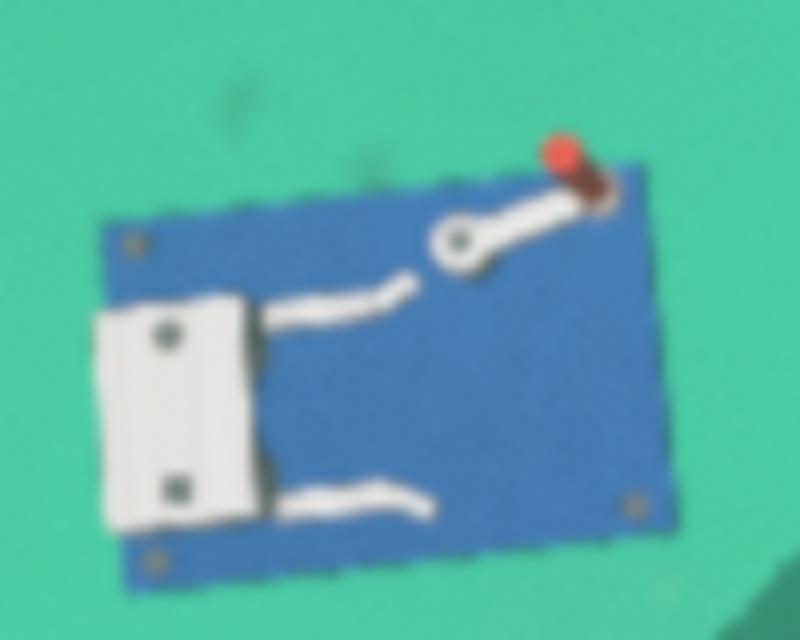

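View pics/tmag.png

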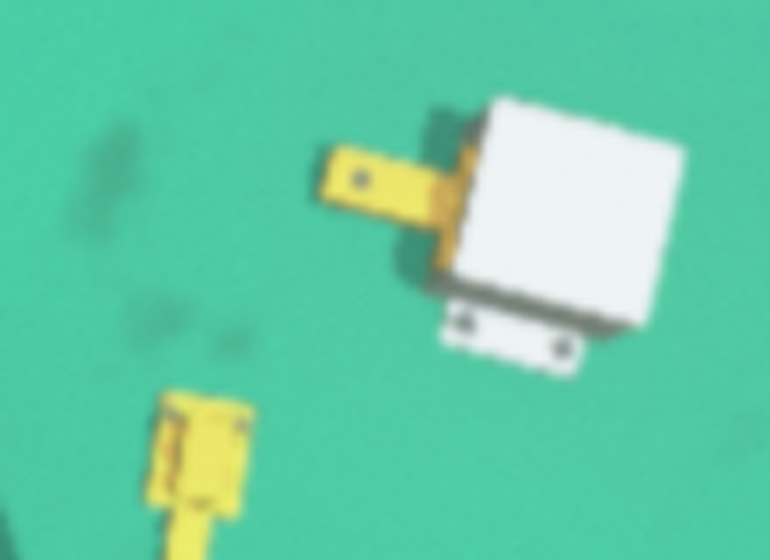

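View pics/smag.png

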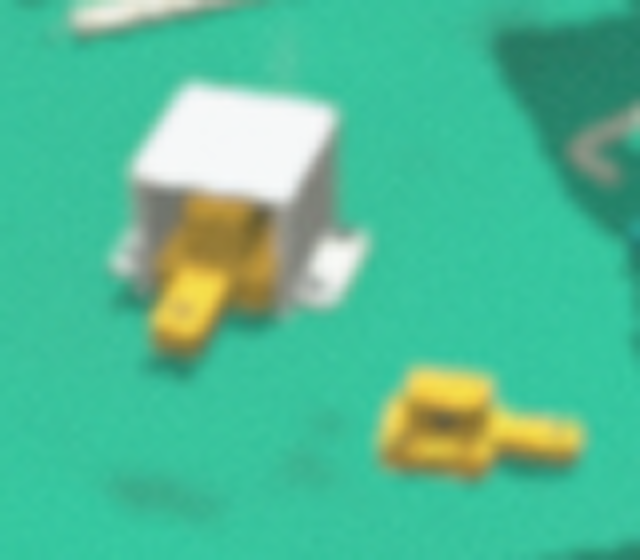

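View pics/sfix.png

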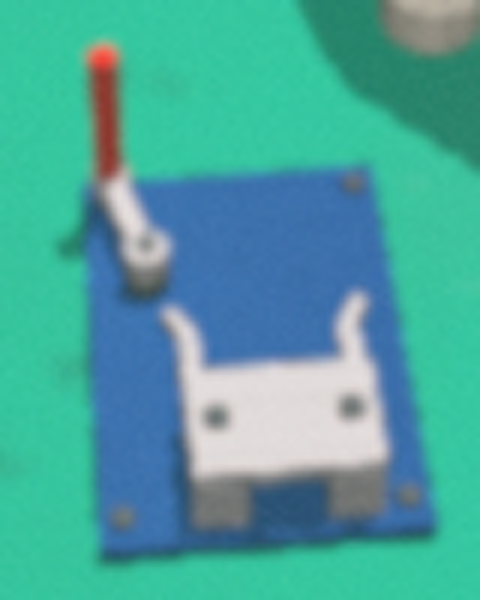

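```bash
python3 - <<'E'
from h import *
p=imaging.camera_params('top'); ps=imaging.camera_params('side')
P=lambda c,x0,y0,s,z,n='top',pp=p: np.array([onz(n,pp,((u+.5)/s-.5+x0,(v+.5)/s-.5+y0),z)[:2] for u,v in c])
def fit(loc,W):
    loc=np.array(loc,float);a=loc-loc.mean(0);b=W-W.mean(0)
    H=a.T@b; th=np.arctan2(H[0,1]-H[1,0],H[0,0]+H[1,1]); R=np.array([[np.cos(th),-np.sin(th)],[np.sin(th),np.cos(th)]])
    t=W.mean(0)-R@loc.mean(0); return np.degrees(th),t,np.linalg.norm(loc@R.T+t-W,axis=1)*1e3
# fixture deck corners top: local
W=P([(103,220),(646,164),(680,530),(128,592)],190,180,8,.008)
print('fix',fit(np.array([(68,52),(68,-124),(-52,-124),(-52,52)])*1e-3,W))
W=P([(90,185),(370,168),(435,530),(102,560)],290,220,6,.008,'side',ps)
print('fixside',fit(np.array([(68,-124),(-52,-124),(-52,52),(68,52)])*1e-3,W))
W=P([(497,97),(685,150),(645,328),(450,275)],340,175,7,.057)
print('mag',fit(np.array([(32,0),(32,-68),(-32,-68),(-32,0)])*1e-3,W))
W=P([(135,178),(288,205),(338,105),(190,80)],290,135,8,.057,'side',ps)
print('magside',fit(np.array([(32,0),(-32,0),(-32,-68),(32,-68)])*1e-3,W))
print('tongue tip z20',P([(333,146),(320,198)],340,175,7,.020))
print('post top z92',P([(562,153)],190,180,8,.092),P([(102,52)],290,220,6,.092,'side',ps),'pivot33',P([(459,240)],190,180,8,.033))
E
```

```text
fix (np.float64(6.017301344084412), array([0.49185576, 0.1766268 ]), array([0.11619554, 1.36546226, 0.77328388, 1.05501345]))
fixside (np.float64(5.890642467253501), array([0.49123869, 0.18054134]), array([2.59883082, 1.93094697, 1.88700015, 1.79030035]))
mag (np.float64(-16.256969493982773), array([ 0.55773416, -0.27914769]), array([0.85259622, 0.5273097 , 0.4074564 , 0.76428257]))
magside (np.float64(-15.404218176343441), array([ 0.55576498, -0.27958033]), array([3.1186152 , 4.91351393, 2.79308617, 5.12795902]))
tongue tip z20 [[ 0.57906484 -0.23764118]
 [ 0.55996728 -0.23227704]]
post top z92 [[0.55949279 0.07374772]] [[0.55961842 0.07253256]] pivot33 [[0.54295036 0.11545146]]
```

>>> carry_out:
  plan:
    - {"xyz":[11.5,12.2,-1.0],"rot":[0,0,7.9],"hand":50}
    - {"xyz":[11.5,12.2,-1.0],"rot":[0,0,7.9],"hand":50}
    - {"xyz":[11.5,12.2,-1.0],"rot":[0,0,7.9],"hand":50}
    - {"xyz":[11.5,12.2,-1.0],"rot":[0,0,7.9],"hand":50}
    - {"xyz":[11.5,12.2,-1.0],"rot":[0,0,7.9],"hand":50}
  grip_force: 25

```text
t: 0.65
eef_pos: [0.4484, -0.3773, 0.1917]
orientation: [-179.9, -0.0, 69.5]
contact_force: [0.4, -1.5, 0.4]
width: 0.635
```

>>> carry_out:
  plan:
    - {"xyz":[4.65,4.9,-1.0],"rot":[0,0,0.7],"hand":50}
    - {"xyz":[4.65,4.9,-1.0],"rot":[0,0,0.7],"hand":50}
    - {"xyz":[4.65,4.9,-1.0],"rot":[0,0,0.7],"hand":50}
    - {"xyz":[4.65,4.9,-1.0],"rot":[0,0,0.7],"hand":50}
    - {"xyz":[4.65,4.9,-1.0],"rot":[0,0,0.7],"hand":50}

```text
t: 1.15
eef_pos: [0.566, -0.2523, 0.1658]
orientation: [-179.9, -0.0, 73.9]
contact_force: [-0.2, 0.2, -0.2]
width: 0.527
```

```bash
python3 - <<'E'
from h import *
import json
s=status.get_state(); print(s['eef_pos'],s['orientation'],s['t'])
p=imaging.camera_params('wrist'); im=imaging.get_image('wrist'); cv2.imwrite('pics/w1.png',im); np.savez('w1',**{k:np.array(v) for k,v in p.items()})
E
```

```text
[ 0.56601701 -0.25226732  0.16578771] [-1.79882751e+02 -3.92625699e-02  7.39481683e+01] 1.15
```

View pics/w1.png

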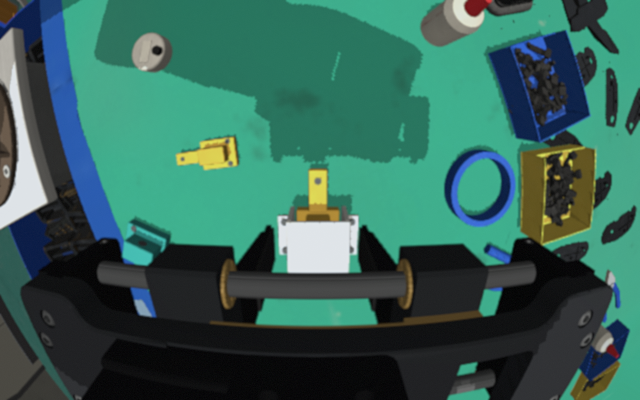

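The wrist view shows the tongue at (317,188) with the magazine behind it, between the fingers. I'll measure its edges on the z = 20 mm plane.

```bash
cat >> h.py <<'E'
def load(f): d=np.load(f); return {k:(float(d[k]) if d[k].ndim==0 else d[k]) for k in d.files}
E
python3 - <<'E'
from h import *
p=load('w1.npz'); im=cv2.imread('pics/w1.png')
h=cv2.cvtColor(im,cv2.COLOR_BGR2HSV)
m=cv2.inRange(h,(22,120,170),(34,255,255)); m[:160]=0;m[215:]=0;m[:,:290]=0;m[:,345:]=0
ys,xs=np.nonzero(m); print(xs.min(),xs.max(),ys.min(),ys.max(),len(xs))
L=[];R=[]
for r in range(ys.min()+2,ys.max()-1):
    c=xs[ys==r]
    L.append(onz('wrist',p,(c.min()-.5,r),.02)[:2]);R.append(onz('wrist',p,(c.max()+.5,r),.02)[:2])
L=np.array(L);R=np.array(R);M=(L+R)/2
print('width',np.linalg.norm(L-R,axis=1).round(4)*1e3)
d=cv2.fitLine(M.astype(np.float32),cv2.DIST_HUBER,0,.01,.01).ravel();print(d, np.degrees(np.arctan2(d[1],d[0]))-90)
tip=onz('wrist',p,((L:=xs[ys==ys.min()]).mean(),ys.min()-.5),.02);print('tip',tip, 'last',M[-1])
crop(im,250,150,390,280,5,'pics/w1c.png')
E
```

```text
309 326 170 204 580
width [19.1 19.1 19.1 19.1 19.1 19.1 19.2 19.2 19.2 19.2 19.2 19.2 19.2 19.3
 19.3 19.3 19.3 19.3 19.3 19.3 19.4 19.4 19.4 19.4 19.4 19.4 19.5 19.5
 19.5 19.5 19.5]
[ 0.2747884   0.9615047   0.56698257 -0.2551271 ] -15.9494095
tip [ 0.57249352 -0.23584642  0.02      ] last [ 0.56267907 -0.27018845]
```

View pics/w1c.png

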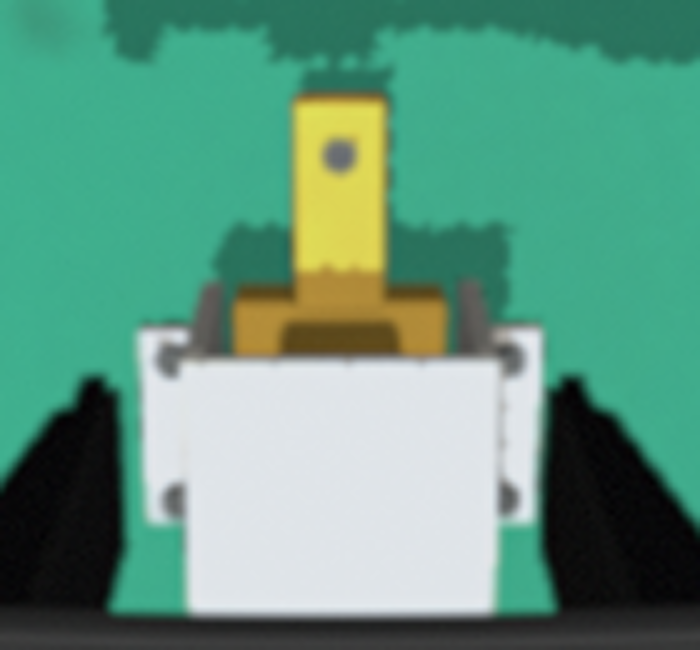

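>>> carry_out:
  plan:
    - {"xyz":[0.04,-0.1,-2.0],"rot":[0,0,0],"hand":50}
    - {"xyz":[0.04,-0.1,-4.0],"rot":[0,0,0],"hand":50}
    - {"xyz":[0.04,-0.1,-5.2],"rot":[0,0,0],"hand":50}
    - {"xyz":[0.04,-0.1,-5.7],"rot":[0,0,0],"hand":50}
    - {"xyz":[0.04,-0.1,-5.9],"rot":[0,0,0],"hand":50}

```text
t: 1.7
eef_pos: [0.5653, -0.2571, 0.018]
orientation: [-179.8, -0.0, 73.8]
contact_force: [0.1, 0.4, -0.4]
width: 0.526
```

>>> carry_out:
  plan:
    - {"xyz":[0,0,0],"rot":[0,0,0],"hand":15}
    - {"xyz":[0,0,0],"rot":[0,0,0],"hand":15}
    - {"xyz":[0,0,0],"rot":[0,0,0],"hand":15}
    - {"xyz":[0,0,0],"rot":[0,0,0],"hand":15}
    - {"xyz":[0,0,0],"rot":[0,0,0],"hand":15}
  grip_force: 20

```text
t: 2.2
eef_pos: [0.5656, -0.2572, 0.0187]
orientation: [-179.9, -0.0, 73.8]
contact_force: [0.0, -0.1, -0.1]
width: 0.181
```

```bash
python3 - <<'E'
from h import *
s=status.get_state(); print(s['eef_pos'],s['width'],s['contact_force'],s['t'])
im=imaging.get_image('wrist'); crop(im,230,130,410,300,4,'pics/w2.png')
print(status.get_state()['width'])
E
```

```text
[ 0.56557055 -0.25719474  0.01870586] 0.1811745825343826 [ 0.03916616 -0.14411811 -0.08540656] 2.2
0.17110083241250953
```

View pics/w2.png

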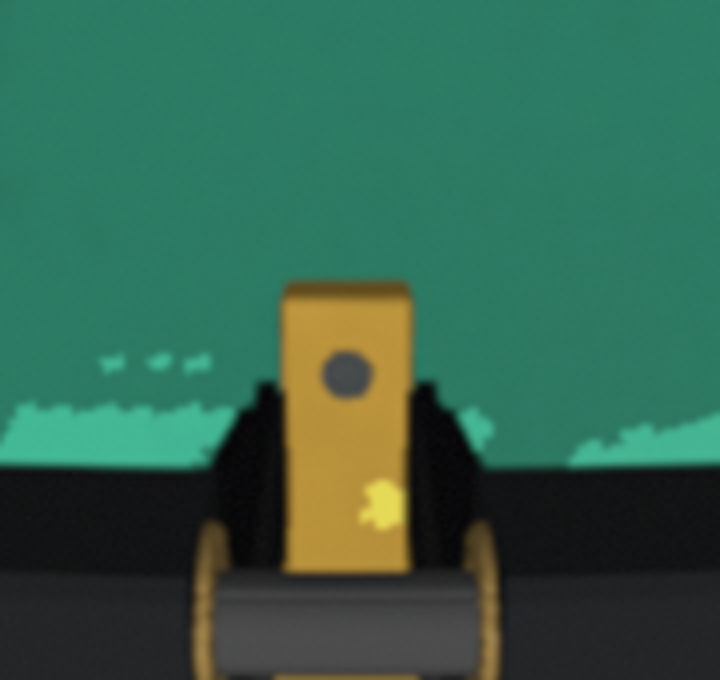

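>>> carry_out:
  plan:
    - {"xyz":[0.08,0.29,0],"rot":[0,0,0],"hand":10}
    - {"xyz":[0.22,0.77,0],"rot":[0,0,0],"hand":10}
    - {"xyz":[0.39,1.35,0],"rot":[0,0,0],"hand":10}
    - {"xyz":[0.55,1.92,0],"rot":[0,0,0],"hand":10}
    - {"xyz":[0.72,2.5,0],"rot":[0,0,0],"hand":10}
  grip_force: 25

```text
t: 2.75
eef_pos: [0.5839, -0.1929, 0.0185]
orientation: [-179.8, -0.0, 73.9]
contact_force: [0.4, -0.8, 0.1]
width: 0.105
```

>>> carry_out:
  plan:
    - {"xyz":[0.22,0.77,0],"rot":[0,0,0],"hand":10}
    - {"xyz":[0.44,1.54,0],"rot":[0,0,0],"hand":10}
    - {"xyz":[0.66,2.31,0],"rot":[0,0,0],"hand":10}
    - {"xyz":[0.83,2.9,0],"rot":[0,0,0],"hand":10}
    - {"xyz":[0.83,2.9,0],"rot":[0,0,0],"hand":10}

```text
t: 3.25
eef_pos: [0.6051, -0.1182, 0.0185]
orientation: [-179.8, -0.0, 74.0]
contact_force: [0.1, -0.4, -0.1]
width: 0.106
```

```bash
python3 - <<'E'
from h import *
s=status.get_state(); print(s['eef_pos'],s['width'],s['contact_force'],s['t'])
im=imaging.get_image('top'); crop(im,310,160,470,280,5,'pics/t2.png')
im=imaging.get_image('side'); crop(im,280,130,400,220,6,'pics/s2.png')
E
```

```text
[ 0.60506763 -0.11816753  0.01847566] 0.1061761285495486 [ 0.07798893 -0.3541779  -0.09255765] 3.25
```

View pics/t2.png

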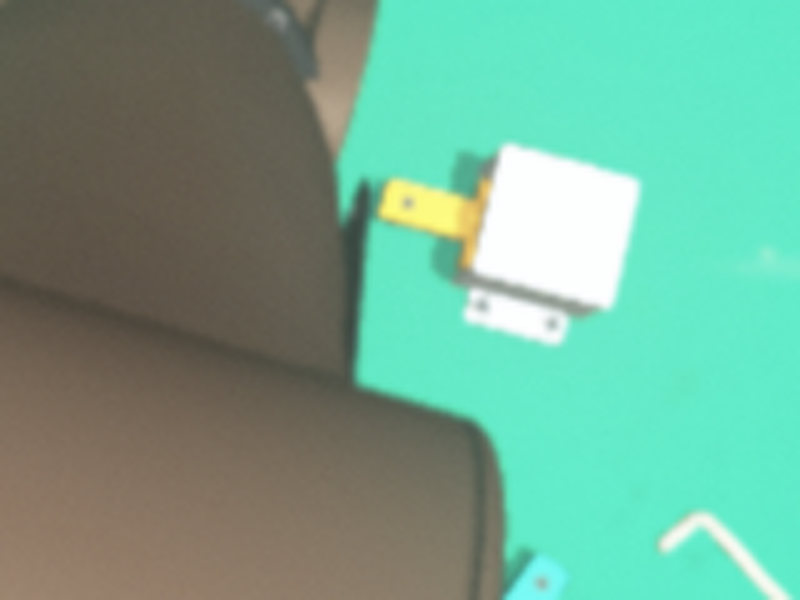

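View pics/s2.png

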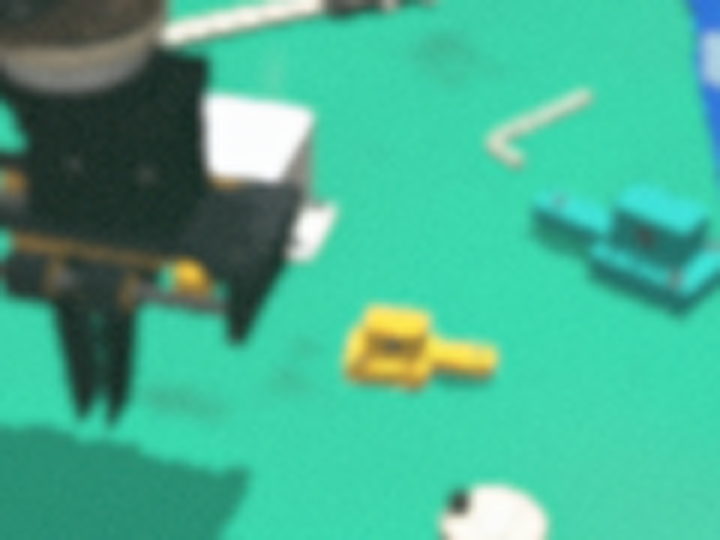

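The tongue is still in the magazine and the fingers closed to 10 mm, so the pull slipped. I need to find out why before retrying.

```bash
python3 - <<'E'
from h import *
from scipy.spatial.transform import Rotation as Ro
s=status.get_state(); R=Ro.from_euler('xyz',s['orientation'],degrees=True).as_matrix(); e=s['eef_pos']; print(e,s['orientation'],s['width'])
for n in('side','wrist'):
    p=imaging.camera_params(n); im=imaging.get_image(n)
    for k,l in enumerate([(0,0,.014),(0,.005,.014),(0,-.005,.014),(0,0,-.005)]):
        q=proj(n,p,e+R@np.array(l)); print(n,q.round(1)); im[int(q[1]),int(q[0])]=[(0,0,255),(255,0,0),(255,0,255),(255,255,255)][k]
    c=(270,160,330,220) if n=='side' else (250,150,390,290)
    crop(im,*c,10 if n=='side' else 5,f'pics/x_{n}.png')
E
```

```text
[ 0.60467791 -0.12013597  0.01844554] [-1.79850816e+02 -1.62706812e-02  7.39148254e+01] 0.10475558538446239
side [296.8 203.8]
side [295.2 203.5]
side [298.4 204.1]
side [296.3 198.6]
wrist [315.2 229.3]
wrist [322.8 229.3]
wrist [307.6 229.3]
wrist [315.1 240.5]
```

View pics/x_side.png

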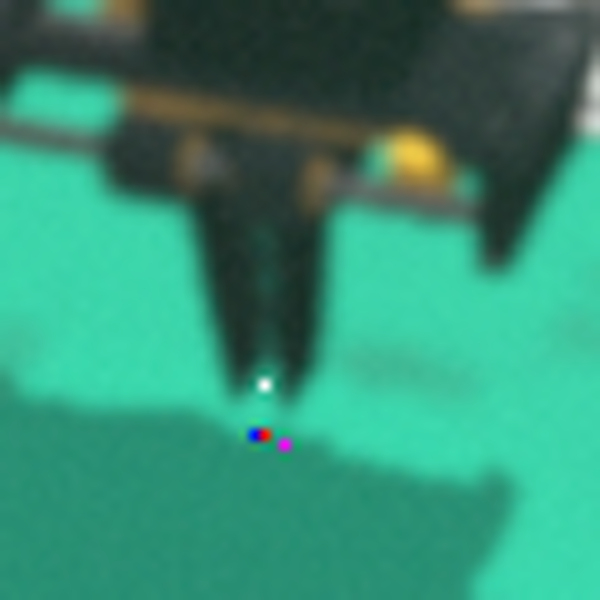

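View pics/x_wrist.png

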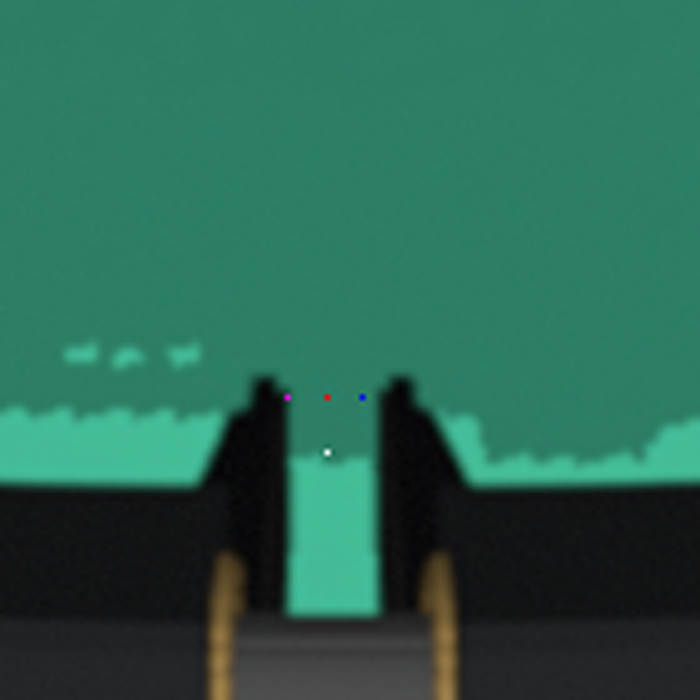

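The side view puts the fingertips about 4 px (roughly 10–14 mm) higher than the stated geometry predicts, so the jaws probably closed on just the top edge of the tongue. I'll do a gentle touch-down on the bare bench here to find the true fingertip height.

>>> carry_out:
  plan:
    - {"xyz":[0,0,-0.04],"rot":[0,0,0],"hand":30}
    - {"xyz":[0,0,-0.08],"rot":[0,0,0],"hand":30}
    - {"xyz":[0,0,-0.12],"rot":[0,0,0],"hand":30}

```text
t: 3.75
eef_pos: [0.6044, -0.1214, 0.0153]
orientation: [-179.8, -0.0, 73.8]
contact_force: [0.1, -0.4, 0.2]
width: 0.288
```

>>> carry_out:
  plan:
    - {"xyz":[0,0,-0.04],"rot":[0,0,0],"hand":30}
    - {"xyz":[0,0,-0.08],"rot":[0,0,0],"hand":30}
    - {"xyz":[0,0,-0.08],"rot":[0,0,0],"hand":30}

```text
t: 4.05
eef_pos: [0.6043, -0.1215, 0.0131]
orientation: [-179.8, -0.0, 73.8]
contact_force: [-0.0, 0.3, 0.1]
width: 0.315
```

>>> carry_out:
  plan:
    - {"xyz":[0,0,-0.04],"rot":[0,0,0],"hand":30}
    - {"xyz":[0,0,-0.08],"rot":[0,0,0],"hand":30}
    - {"xyz":[0,0,-0.08],"rot":[0,0,0],"hand":30}

```text
t: 4.35
eef_pos: [0.6043, -0.1214, 0.011]
orientation: [-179.8, -0.0, 73.8]
contact_force: [0.0, 0.5, 0.1]
width: 0.314
```

>>> carry_out:
  plan:
    - {"xyz":[0,0,-0.04],"rot":[0,0,0],"hand":30}
    - {"xyz":[0,0,-0.08],"rot":[0,0,0],"hand":30}
    - {"xyz":[0,0,-0.12],"rot":[0,0,0],"hand":30}
    - {"xyz":[0,0,-0.12],"rot":[0,0,0],"hand":30}

```text
t: 4.75
eef_pos: [0.6042, -0.1214, 0.0078]
orientation: [-179.8, -0.0, 73.8]
contact_force: [1.0, 0.8, -0.7]
width: 0.318
```

```bash
python3 - <<'E'
from h import *
s=status.get_state(); print(s['eef_pos'],s['width'],s['contact_force'],s['t'])
im=imaging.get_image('side'); crop(im,260,150,340,220,10,'pics/s3.png')
E
```

```text
[ 0.60416832 -0.12138985  0.00784101] 0.3178915790053424 [ 1.03898149  0.79101886 -0.7207934 ] 4.75
```

View pics/s3.png

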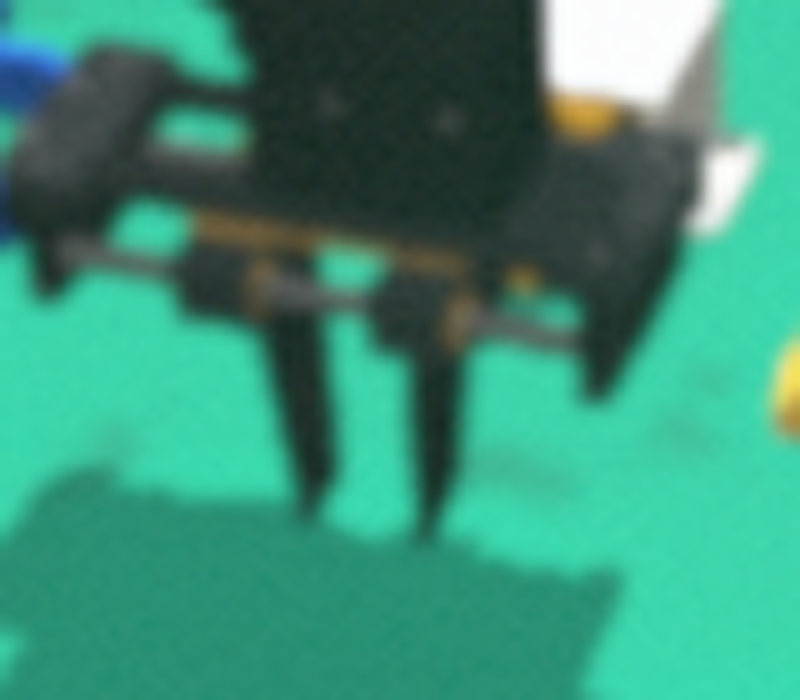

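>>> carry_out:
  plan:
    - {"xyz":[0,0,-0.04],"rot":[0,0,0],"hand":30}
    - {"xyz":[0,0,-0.08],"rot":[0,0,0],"hand":30}
    - {"xyz":[0,0,-0.08],"rot":[0,0,0],"hand":30}

```text
t: 5.1
eef_pos: [0.6041, -0.1214, 0.0058]
orientation: [-179.8, -0.0, 73.8]
contact_force: [-1.1, -0.1, 0.2]
width: 0.314
```

>>> carry_out:
  plan:
    - {"xyz":[0,0,-0.04],"rot":[0,0,0],"hand":30}
    - {"xyz":[0,0,-0.08],"rot":[0,0,0],"hand":30}
    - {"xyz":[0,0,-0.08],"rot":[0,0,0],"hand":30}

```text
t: 5.4
eef_pos: [0.604, -0.1214, 0.0036]
orientation: [-179.8, -0.0, 73.8]
contact_force: [0.8, 0.1, -0.0]
width: 0.317
```

>>> carry_out:
  plan:
    - {"xyz":[0,0,-0.04],"rot":[0,0,0],"hand":30}
    - {"xyz":[0,0,-0.08],"rot":[0,0,0],"hand":30}
    - {"xyz":[0,0,-0.08],"rot":[0,0,0],"hand":30}

```text
t: 5.7
eef_pos: [0.604, -0.1213, 0.0014]
orientation: [-179.8, -0.0, 73.8]
contact_force: [-0.6, 0.2, 0.6]
width: 0.317
```

>>> carry_out:
  plan:
    - {"xyz":[0,0,-0.04],"rot":[0,0,0],"hand":30}
    - {"xyz":[0,0,-0.08],"rot":[0,0,0],"hand":30}
    - {"xyz":[0,0,-0.08],"rot":[0,0,0],"hand":30}

```text
t: 6.0
eef_pos: [0.6039, -0.1213, -0.0007]
orientation: [-179.8, -0.0, 73.8]
contact_force: [-0.5, 0.7, -0.1]
width: 0.319
```

```bash
python3 - <<'E'
from h import *
s=status.get_state(); print(s['eef_pos'],s['width'],s['contact_force'],s['joint_positions'],s['t'])
im=imaging.get_image('side'); crop(im,260,150,340,220,10,'pics/s4.png')
im=imaging.get_image('wrist'); crop(im,250,150,390,290,5,'pics/w4.png')
E
```

```text
[ 0.60390836 -0.12131152 -0.0007235 ] 0.31891948720146945 [-0.45485283  0.70319856 -0.09978479] [-1.75056894e+01  4.24136386e+01  9.97919735e+01  2.08650020e-02
  3.80339203e+01 -1.31390606e+00] 6.0
```

View pics/s4.png

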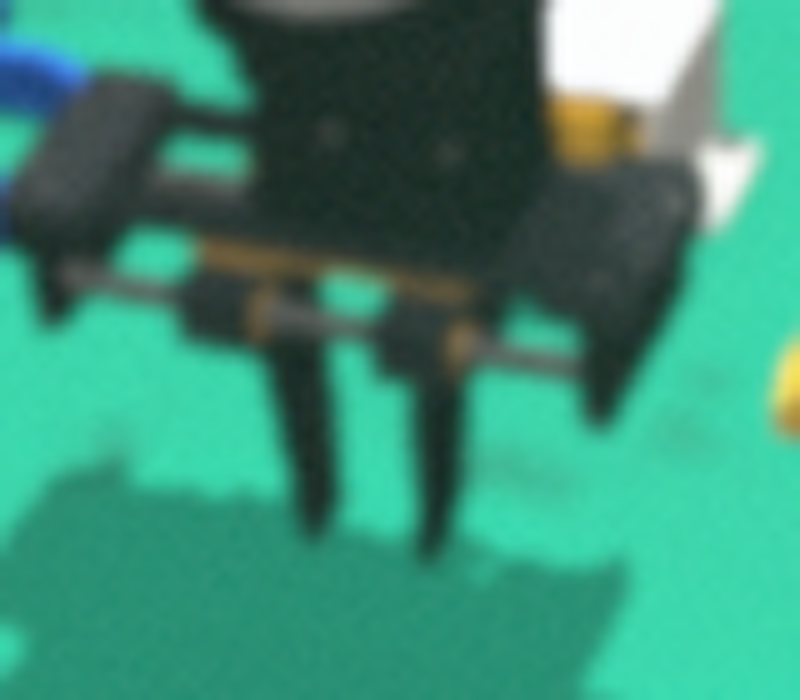

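View pics/w4.png

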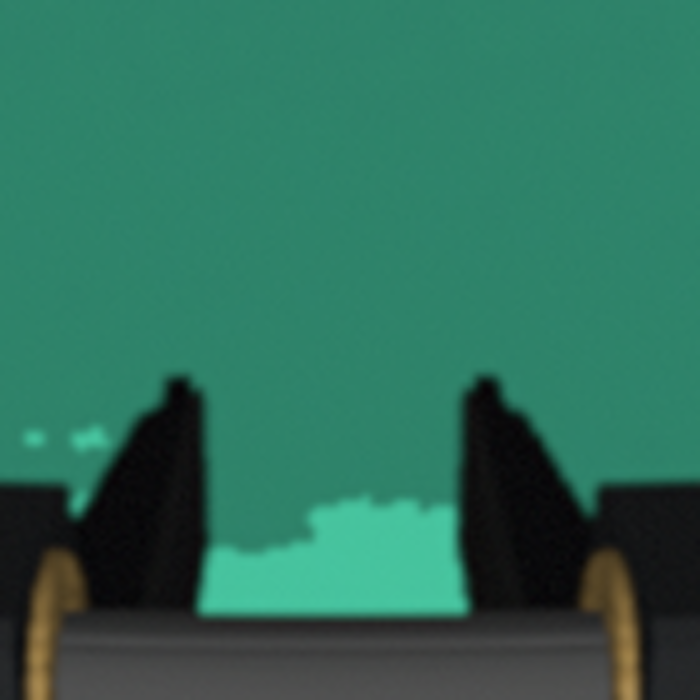

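```bash
python3 - <<'E'
from h import *
p=imaging.camera_params('side')
for z in (0,.005,.01,.015): print(z,onz('side',p,(297.3,204.5),z).round(4))
for z in (.01,.018,.025): print('old',z,onz('side',p,(296.5,200),z).round(4))
E
```

```text
0 [ 0.6036 -0.1222  0.    ]
0.005 [ 0.6028 -0.1163  0.005 ]
0.01 [ 0.602  -0.1103  0.01  ]
0.015 [ 0.6012 -0.1043  0.015 ]
old 0.01 [ 0.606  -0.1304  0.01  ]
old 0.018 [ 0.6046 -0.1206  0.018 ]
old 0.025 [ 0.6034 -0.112   0.025 ]
```

The side-view rays put the tips at the reported z itself, not 14 mm below it. The tool point therefore behaves as if it were at the fingertips. One more small step should confirm bench contact.

>>> carry_out:
  plan:
    - {"xyz":[0,0,-0.04],"rot":[0,0,0],"hand":30}
    - {"xyz":[0,0,-0.08],"rot":[0,0,0],"hand":30}

```text
t: 6.3
eef_pos: [0.604, -0.1213, -0.0026]
orientation: [-179.8, -0.0, 73.8]
contact_force: [0.2, -0.0, 0.0]
width: 0.316
```

>>> carry_out:
  plan:
    - {"xyz":[0,0,-0.04],"rot":[0,0,0],"hand":30}
    - {"xyz":[0,0,-0.08],"rot":[0,0,0],"hand":30}

```text
t: 6.5
eef_pos: [0.604, -0.1213, -0.0047]
orientation: [-179.8, -0.0, 73.8]
contact_force: [0.2, -0.7, -0.5]
width: 0.318
```

>>> carry_out:
  plan:
    - {"xyz":[0,0,-0.04],"rot":[0,0,0],"hand":30}
    - {"xyz":[0,0,-0.08],"rot":[0,0,0],"hand":30}

```text
t: 6.7
eef_pos: [0.6039, -0.1213, -0.0069]
orientation: [-179.8, -0.0, 73.8]
contact_force: [-0.6, 0.3, 0.1]
width: 0.314
```

```bash
python3 - <<'E'
from h import *
s=status.get_state(); print(s['eef_pos'],s['contact_force'],s['t'])
im=imaging.get_image('side'); crop(im,260,150,340,220,10,'pics/s5.png')
im=imaging.get_image('wrist'); cv2.imwrite('pics/w5.png',im)
E
```

```text
[ 0.6039394  -0.12131806 -0.00686581] [-0.55929938  0.32093144  0.137154  ] 6.7
```

View pics/s5.png

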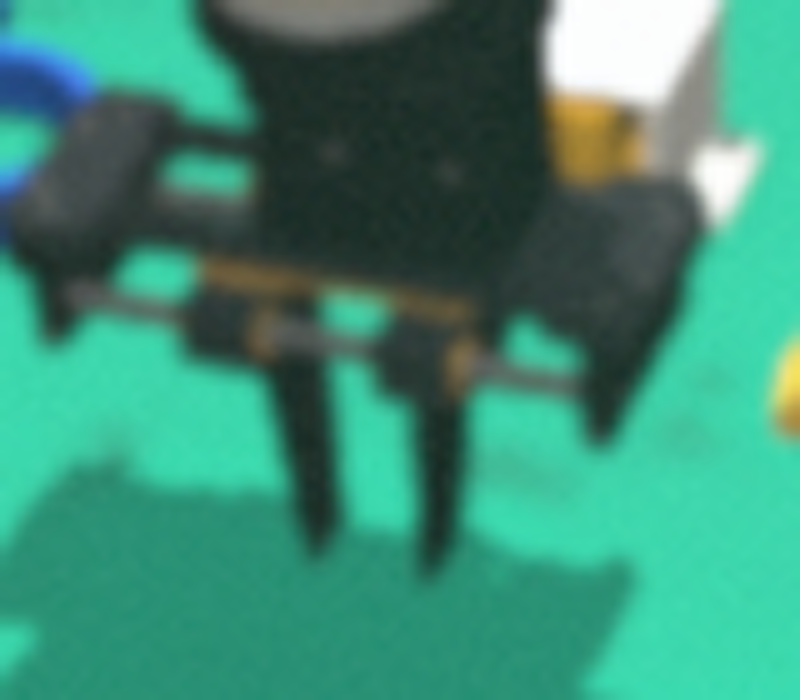

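View pics/w5.png

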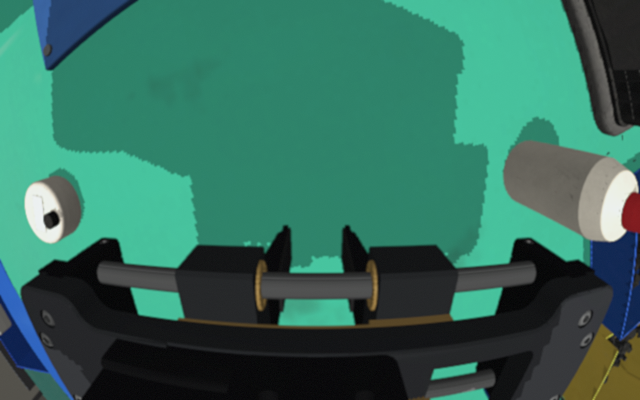

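>>> carry_out:
  plan:
    - {"xyz":[0,0,-0.04],"rot":[0,0,0],"hand":30}
    - {"xyz":[0,0,-0.08],"rot":[0,0,0],"hand":30}

```text
t: 7.0
eef_pos: [0.604, -0.1214, -0.0074]
orientation: [-179.8, -0.0, 73.8]
contact_force: [-8.9, 3.1, 27.9]
width: 0.313
```

Contact came at reported z ≈ -7 mm where +14 mm was expected, so the reported pose is biased by about 21 mm in z. The wrist scale (tongue 19.2 mm instead of 20) and the side view both hint at a bias as well. I'll lift off and compare the wrist view with the top view to get the full bias.

>>> carry_out:
  plan:
    - {"xyz":[0,0,1.0],"rot":[0,0,0],"hand":50}
    - {"xyz":[0,0,3.0],"rot":[0,0,0],"hand":50}
    - {"xyz":[0,0,5.0],"rot":[0,0,0],"hand":50}
    - {"xyz":[-0.6,-2.5,6.0],"rot":[0,0,0],"hand":50}
    - {"xyz":[-0.6,-2.5,6.0],"rot":[0,0,0],"hand":50}

```text
t: 7.5
eef_pos: [0.5894, -0.1862, 0.1455]
orientation: [179.9, 0.0, 73.8]
contact_force: [0.7, 0.3, -0.7]
width: 0.523
```

```bash
python3 - <<'E'
from h import *
s=status.get_state(); print(s['eef_pos'],s['orientation'],s['contact_force'],s['joint_positions'],s['t'])
p=imaging.camera_params('wrist'); im=imaging.get_image('wrist'); cv2.imwrite('pics/w6.png',im); np.savez('w6',**{k:np.array(v) for k,v in p.items()})
print(p['extrinsics'])
im=imaging.get_image('side'); cv2.imwrite('pics/s6.png',im)
im=imaging.get_image('top'); cv2.imwrite('pics/t6.png',im)
E
```

```text
[ 0.58937617 -0.18621758  0.1454903 ] [1.79943749e+02 4.34425761e-02 7.37856515e+01] [ 0.72289207  0.30506024 -0.68509642] [-2.36384086e+01  3.12493727e+01  9.41862967e+01 -4.39848544e-02
  5.45029458e+01 -7.39856031e+00] 7.5
[[ 9.60421330e-01 -2.68869348e-01 -7.28020740e-02  6.10347276e-01]
 [-2.78550236e-01 -9.26287444e-01 -2.53774187e-01 -1.15380599e-01]
 [ 7.96453136e-04  2.64009177e-01 -9.64519839e-01  3.22776263e-01]
 [ 0.00000000e+00  0.00000000e+00  0.00000000e+00  1.00000000e+00]]
```

View pics/w6.png

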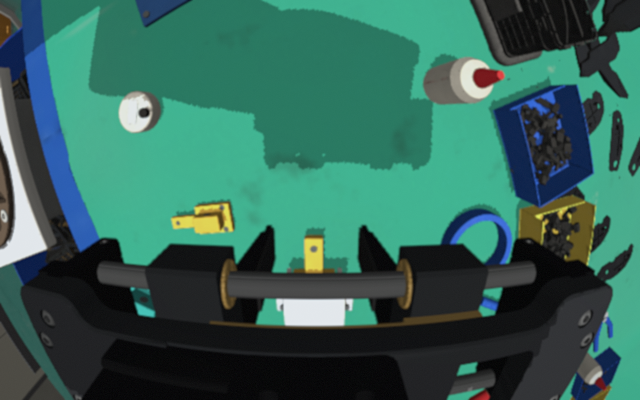

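View pics/s6.png

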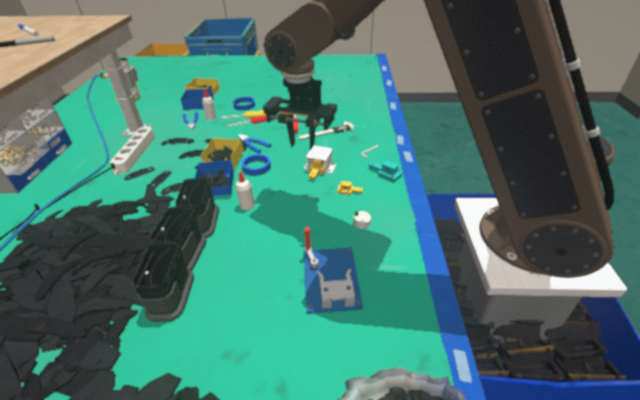

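```bash
python3 - <<'E'
from h import *
from scipy.optimize import least_squares
from scipy.spatial.transform import Rotation as Ro
pt=imaging.camera_params('top'); p=load('w1.npz')
t=cv2.imread('pics/top0.png'); w=cv2.imread('pics/w1.png')
def ringc(im,box,lo,hi):
    x0,y0,x1,y1=box; m=cv2.inRange(cv2.cvtColor(im[y0:y1,x0:x1],cv2.COLOR_BGR2HSV),lo,hi)
    c=max(cv2.findContours(m,cv2.RETR_EXTERNAL,cv2.CHAIN_APPROX_NONE)[0],key=cv2.contourArea); e=cv2.fitEllipse(cv2.convexHull(c)); return np.array(e[0])+(x0,y0),e[1]
rt=ringc(t,(385,105,440,155),(100,130,60),(125,255,255)); rw=ringc(w,(435,140,518,235),(100,130,60),(125,255,255)); print(rt,rw)
T=lambda uv,z:onz('top',pt,uv,z)
c7=lambda u,v:((u+.5)/7-.5+340,(v+.5)/7-.5+175)
c5=lambda u,v:((u+.5)/5-.5+250,(v+.5)/5-.5+150)
pts=[(T(rt[0],.012),rw[0]),(T((312.3,256.0),.032),None)]
th=np.radians(-16.1); R2=np.array([[np.cos(th),-np.sin(th)],[np.sin(th),np.cos(th)]]); o=np.array([.55773,-.27915])
A=lambda x,y,z:np.r_[o+R2@np.array([x,y]),z]
obs=[(T(rt[0],.012),rw[0]),(A(.032,0,.057),c5(503,360)),(A(-.032,0,.057),c5(185,358)),(T(c7(333,146),.02),c5(388,97)),(T(c7(320,198),.02),c5(293,97)),
 (A(.032,-.068,.057),c5(497,613)),(A(-.032,-.068,.057),c5(187,613))]
crop(w,120,20,190,80,10,'pics/tw.png'); crop(t,290,235,335,280,10,'pics/tt.png')
for P,uv in obs: print(P.round(4),(onz('wrist',p,uv,P[2])-P)[:2].round(4)*1e3,(proj('wrist',p,P)-uv).round(1))
def res(q,rot):
    pp=dict(p); E=p['extrinsics'].copy(); E[:3,3]+=q[:3]
    if rot: E[:3,:3]=Ro.from_rotvec(q[3:]).as_matrix()@E[:3,:3]
    pp['extrinsics']=E; return np.concatenate([proj('wrist',pp,P)-uv for P,uv in obs[:5]])
r=least_squares(lambda q:res(q,0),np.zeros(3)); print('bias mm',r.x*1e3,r.fun.round(1))
E
```

```text
(array([412.2634964 , 129.71666336]), (34.28535461425781, 35.41347885131836)) (array([479.89805603, 187.29005051]), (69.73056030273438, 77.04774475097656))
[ 0.7565 -0.3114  0.012 ] [-0.4  2.3] [0.5 1.7]
[ 0.5885 -0.288   0.057 ] [ 2.4 -0.2] [-2.4  0.5]
[ 0.527  -0.2703  0.057 ] [ 3.9 -0.3] [-3.9  0.7]
[ 0.5791 -0.2376  0.02  ] [ 3.4 -0.5] [-3.3  0.4]
[ 0.56   -0.2323  0.02  ] [ 3.2 -0.3] [-3.   0.5]
[ 0.5696 -0.3534  0.057 ] [ 6.6 10.5] [-3.7  9.7]
[ 0.5081 -0.3356  0.057 ] [ 5.6 10.7] [-1.8  9.6]
bias mm [-2.8584848   1.52644575  5.7311516 ] [ 0.4  1.2  0.2 -0.8 -0.1 -0.5 -0.4  0.1  0.1  0.2]
```

View pics/tw.png

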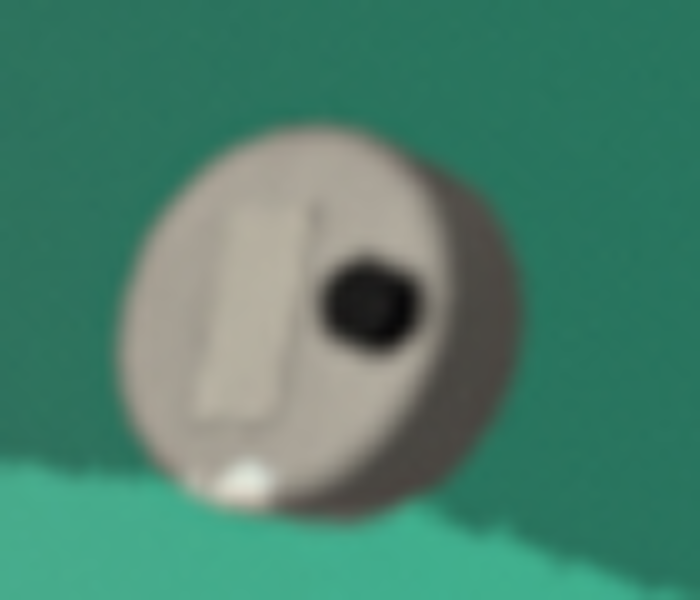

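View pics/tt.png

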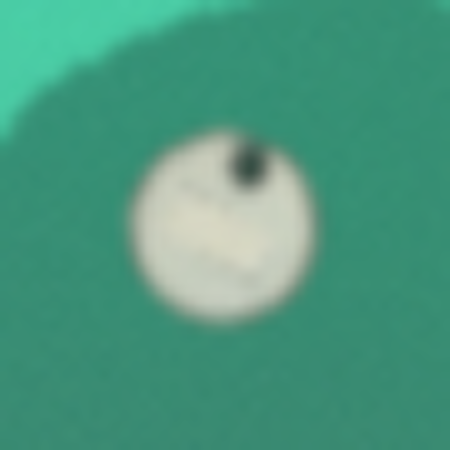

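The wrist camera agrees with the top view to about 3 mm laterally. In the wrist image the fingertips sit where a tip 7 mm *behind* the reported TCP would appear. So the lateral readings are fine and true tip z ≈ reported z + 7 mm, which means the jaws closed just above the tongue. I'll retry 23 mm lower.

>>> carry_out:
  plan:
    - {"xyz":[-0.92,-2.69,-1.5],"rot":[0,0,0],"hand":50}
    - {"xyz":[-0.92,-2.69,-1.5],"rot":[0,0,0],"hand":50}
    - {"xyz":[-0.92,-2.69,-3.0],"rot":[0,0,0],"hand":50}
    - {"xyz":[-0.92,-2.69,-4.6],"rot":[0,0,0],"hand":50}
    - {"xyz":[-0.92,-2.69,-5.2],"rot":[0,0,0],"hand":50}

```text
t: 8.15
eef_pos: [0.5638, -0.2498, 0.0079]
orientation: [-179.4, -0.1, 73.7]
contact_force: [0.4, 0.7, 0.7]
width: 0.525
```

```bash
python3 - <<'E'
from h import *
s=status.get_state(); print(s['eef_pos'],s['orientation'],s['contact_force'],s['t'])
im=imaging.get_image('wrist'); crop(im,230,130,410,300,4,'pics/w7.png')
E
```

```text
[ 0.56380961 -0.24983868  0.00785167] [-1.79413166e+02 -1.27096386e-01  7.36810412e+01] [0.36853614 0.72377451 0.66428857] 8.15
```

View pics/w7.png

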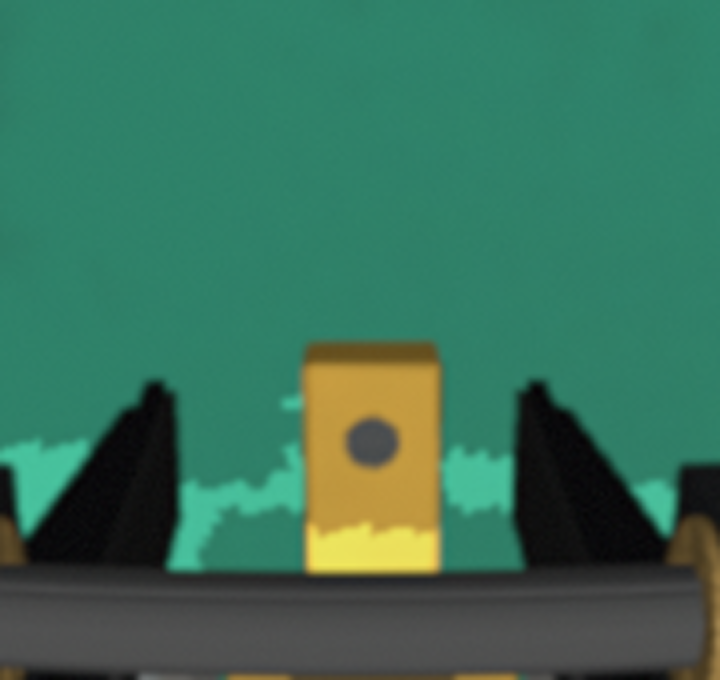

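>>> carry_out:
  plan:
    - {"xyz":[0.12,-0.15,0],"rot":[0,0,0.05],"hand":50}
    - {"xyz":[0.12,-0.15,-0.25],"rot":[0,0,0.05],"hand":50}
    - {"xyz":[0.12,-0.15,-0.5],"rot":[0,0,0.05],"hand":50}
    - {"xyz":[0.12,-0.15,-0.5],"rot":[0,0,0.05],"hand":50}

```text
t: 8.6
eef_pos: [0.5668, -0.2534, -0.0051]
orientation: [-179.4, -0.1, 74.0]
contact_force: [-0.7, 0.1, -0.7]
width: 0.526
```

>>> carry_out:
  plan:
    - {"xyz":[0,0,0],"rot":[0,0,0],"hand":10}
    - {"xyz":[0,0,0],"rot":[0,0,0],"hand":10}
    - {"xyz":[0,0,0],"rot":[0,0,0],"hand":10}
    - {"xyz":[0,0,0],"rot":[0,0,0],"hand":10}
    - {"xyz":[0,0,0],"rot":[0,0,0],"hand":10}
  grip_force: 25

```text
t: 9.1
eef_pos: [0.5669, -0.2534, -0.0049]
orientation: [-179.4, -0.1, 74.0]
contact_force: [-0.7, 0.4, 1.6]
width: 0.207
```

```bash
python3 - <<'E'
from h import *
s=status.get_state(); print(s['eef_pos'],s['orientation'],s['contact_force'],s['width']*95.1,s['t'])
im=imaging.get_image('wrist'); crop(im,230,130,410,300,4,'pics/w8.png')
E
```

```text
[ 0.56689514 -0.25344735 -0.00493321] [-1.79397004e+02 -1.28591309e-01  7.40041049e+01] [-0.69095574  0.38336741  1.62359141] 19.72662745898953 9.1
```

View pics/w8.png

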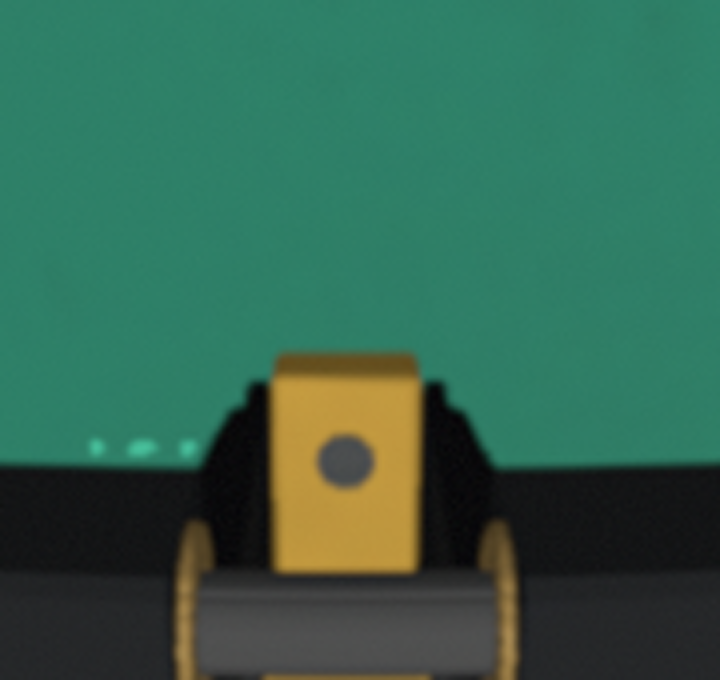

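The jaws now hold at 20 mm, the width of the tongue, so I'll pull straight out along the mouth axis.

>>> carry_out:
  plan:
    - {"xyz":[0.05,0.19,0],"rot":[0,0,0],"hand":10}
    - {"xyz":[0.17,0.58,0],"rot":[0,0,0],"hand":10}
    - {"xyz":[0.33,1.15,0],"rot":[0,0,0],"hand":10}
    - {"xyz":[0.5,1.73,0],"rot":[0,0,0],"hand":10}
    - {"xyz":[0.66,2.3,0],"rot":[0,0,0],"hand":10}

```text
t: 9.65
eef_pos: [0.5838, -0.1942, -0.0049]
orientation: [-179.4, -0.1, 74.0]
contact_force: [-0.7, -1.0, 0.6]
width: 0.208
```

>>> carry_out:
  plan:
    - {"xyz":[0.22,0.77,0],"rot":[0,0,0],"hand":10}
    - {"xyz":[0.44,1.54,0],"rot":[0,0,0],"hand":10}
    - {"xyz":[0.66,2.31,0],"rot":[0,0,0],"hand":10}
    - {"xyz":[0.83,2.9,0],"rot":[0,0,0],"hand":10}
    - {"xyz":[0.83,2.9,0],"rot":[0,0,0],"hand":10}

```text
t: 10.15
eef_pos: [0.605, -0.1193, -0.0049]
orientation: [-179.4, -0.1, 74.2]
contact_force: [0.4, 1.3, 0.0]
width: 0.211
```

```bash
python3 - <<'E'
from h import *
s=status.get_state(); print(s['eef_pos'],s['orientation'],s['contact_force'],s['width']*95.1,s['t'])
im=imaging.get_image('side'); crop(im,240,120,380,220,5,'pics/s9.png')
E
```

```text
[ 0.60499311 -0.11927602 -0.00492084] [-1.79384296e+02 -1.49660508e-01  7.41787833e+01] [0.38230971 1.28941968 0.03600074] 20.053662995278206 10.15
```

View pics/s9.png

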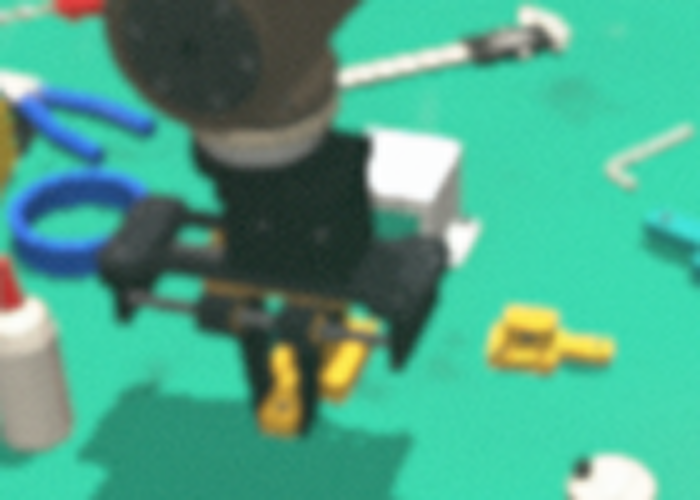

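The bracket is out and standing upright. I'll release it, rise, and move back over the rib.

>>> carry_out:
  plan:
    - {"xyz":[0,0,0],"rot":[0,0,0],"hand":45}
    - {"xyz":[0,0,0],"rot":[0,0,0],"hand":45}
    - {"xyz":[0,0,0],"rot":[0,0,0],"hand":45}
    - {"xyz":[0,0,0.6],"rot":[0,0,0],"hand":45}
    - {"xyz":[0,0,2.0],"rot":[0,0,0],"hand":45}

```text
t: 10.7
eef_pos: [0.6034, -0.1205, 0.0442]
orientation: [-179.1, -0.1, 74.1]
contact_force: [0.1, 0.2, 0.7]
width: 0.467
```

>>> carry_out:
  plan:
    - {"xyz":[0,0,2.0],"rot":[0,0,0],"hand":50}
    - {"xyz":[-0.6,-2.06,2.4],"rot":[0,0,0],"hand":50}
    - {"xyz":[-0.6,-2.06,2.4],"rot":[0,0,0],"hand":50}
    - {"xyz":[-0.6,-2.06,2.4],"rot":[0,0,0],"hand":50}

```text
t: 11.1
eef_pos: [0.5881, -0.1733, 0.1053]
orientation: [-179.2, -0.1, 74.0]
contact_force: [-0.1, -0.1, -0.4]
width: 0.529
```

```bash
python3 - <<'E'
from h import *
s=status.get_state(); print(s['eef_pos'],s['orientation'],s['contact_force'],s['width']*95.1,s['t'])
p=imaging.camera_params('wrist'); im=imaging.get_image('wrist'); cv2.imwrite('pics/w10f.png',im); np.savez('w10',**{k:np.array(v) for k,v in p.items()})
crop(im,230,150,410,290,4,'pics/w10.png')
E
```

```text
[ 0.58808891 -0.17329775  0.1052921 ] [-1.79197651e+02 -1.39732569e-01  7.39620336e+01] [-0.05348444 -0.05388946 -0.4305138 ] 50.27032168323743 11.1
```

View pics/w10.png

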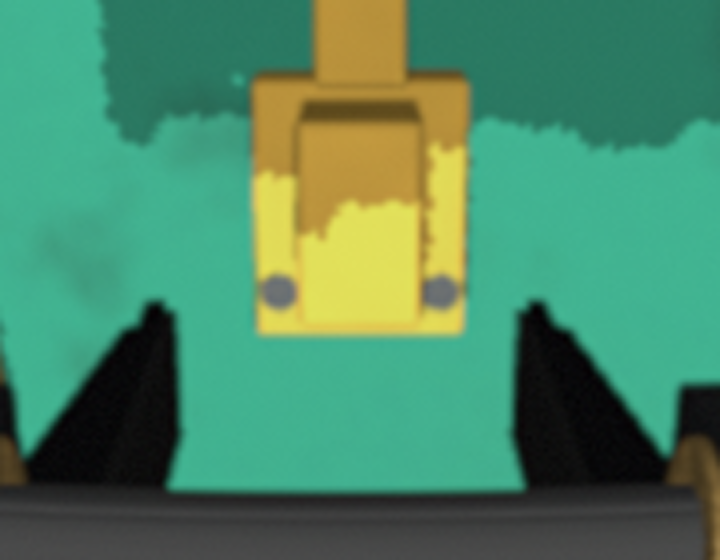

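```bash
python3 - <<'E'
from h import *
p=load('w10.npz')
c=lambda u,v:((u+.5)/4-.5+230,(v+.5)/4-.5+150)
for b in (0,.0057):
    q=dict(p);E=p['extrinsics'].copy();E[2,3]+=b;q['extrinsics']=E
    W=[onz('wrist',q,c(*a),z) for a,z in [((302,122),.042),((420,122),.042),((420,322),.042),((300,322),.042),((253,88),.016),((468,88),.016),((464,333),.016),((258,333),.016)]]
    W=np.array(W)
    print(b,'rib',W[:4].mean(0).round(4),np.linalg.norm(W[0]-W[1]),np.linalg.norm(W[1]-W[2]),'fl',W[4:].mean(0).round(4),np.linalg.norm(W[4]-W[5]),np.linalg.norm(W[5]-W[6]))
    d=(W[0]+W[1]-W[2]-W[3]);print(np.degrees(np.arctan2(d[1],d[0]))-90)
E
```

```text
0 rib [ 0.5912 -0.1718  0.042 ] 0.023426981207387156 0.0423484364408054 fl [ 0.5898 -0.1768  0.016 ] 0.04709330666210457 0.05732409577956215
-16.08169280222657
0.0057 rib [ 0.5908 -0.1734  0.042 ] 0.023981525379375354 0.04335087369096455 fl [ 0.5893 -0.1784  0.016 ] 0.04809942605133271 0.05854878965480032
-16.08169280222637
```

>>> carry_out:
  plan:
    - {"xyz":[0.1,0.05,-1.0],"rot":[-0.06,-0.12,0],"hand":50}
    - {"xyz":[0.1,0.05,-2.4],"rot":[-0.06,-0.12,0],"hand":50}
    - {"xyz":[0.1,0.05,-3.3],"rot":[-0.06,-0.12,0],"hand":50}
    - {"xyz":[0.1,0.05,-3.72],"rot":[-0.06,-0.12,0],"hand":50}
    - {"xyz":[0.1,0.05,-3.72],"rot":[-0.06,-0.12,0],"hand":50}

```text
t: 11.65
eef_pos: [0.5902, -0.1701, 0.0101]
orientation: [-179.8, -0.0, 74.1]
contact_force: [0.5, -0.4, 1.2]
width: 0.525
```

>>> carry_out:
  plan:
    - {"xyz":[0,0,0],"rot":[0,0,0],"hand":15}
    - {"xyz":[0,0,0],"rot":[0,0,0],"hand":15}
    - {"xyz":[0,0,0],"rot":[0,0,0],"hand":15}
    - {"xyz":[0,0,0],"rot":[0,0,0],"hand":15}
    - {"xyz":[0,0,0],"rot":[0,0,0],"hand":15}
  grip_force: 30

```text
t: 12.15
eef_pos: [0.5905, -0.1702, 0.0109]
orientation: [-179.8, -0.0, 74.1]
contact_force: [-0.5, 1.8, 7.0]
width: 0.271
```

```bash
python3 - <<'E'
from h import *
s=status.get_state(); print(s['eef_pos'],s['orientation'],s['contact_force'],s['width']*95.1,s['t'])
p=imaging.camera_params('wrist'); im=imaging.get_image('wrist')
crop(im,230,150,410,290,4,'pics/w11.png')
im=imaging.get_image('side'); crop(im,260,120,380,200,6,'pics/s11.png')
E
```

```text
[ 0.59050507 -0.17016201  0.01094904] [-1.79832139e+02 -2.41977524e-02  7.40575470e+01] [-0.54240522  1.81739532  6.96338409] 25.742124809495824 12.15
```

View pics/w11.png

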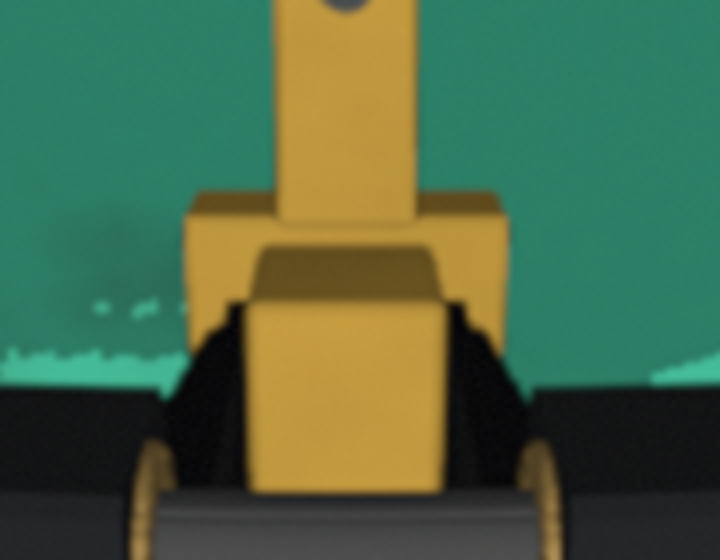

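View pics/s11.png

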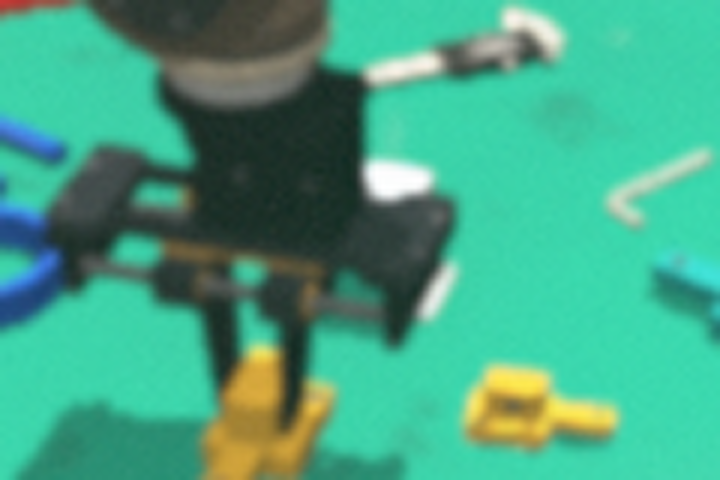

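The rib is gripped at 25.7 mm. I'll lift and carry it to a hover behind the fixture rails, with tool yaw 96°.

>>> carry_out:
  plan:
    - {"xyz":[0,0,1.0],"rot":[0,0,0],"hand":15}
    - {"xyz":[0,0,2.8],"rot":[0,0,0],"hand":15}
    - {"xyz":[-0.3,1.0,4.0],"rot":[0,0,0.5],"hand":15}
    - {"xyz":[-0.9,2.6,4.2],"rot":[0,0,1.2],"hand":15}
    - {"xyz":[-1.5,4.2,4.2],"rot":[0,0,2.0],"hand":15}

```text
t: 12.75
eef_pos: [0.5528, -0.0645, 0.1173]
orientation: [-180.0, -0.0, 86.2]
contact_force: [0.6, 0.4, -1.7]
width: 0.269
```

```bash
python3 - <<'E'
from h import *
s=status.get_state(); print(s['eef_pos'],s['orientation'],s['contact_force'],s['width']*95.1,s['t'])
e=s['eef_pos'];print((np.array([.507,.054,.115])-e)/.025,(96-s['orientation'][2])/6)
E
```

```text
[ 0.55277491 -0.06454499  0.11727291] [-1.79966858e+02 -2.78330934e-03  8.61532337e+01] [ 0.57298565  0.37413366 -1.74339045] 25.538570384779266 12.75
[-1.83099646  4.74179955 -0.09091635] 1.641127714087342
```

>>> carry_out:
  plan:
    - {"xyz":[-0.6,1.5,0],"rot":[0,0,0.6],"hand":15}
    - {"xyz":[-1.2,3.0,0],"rot":[0,0,1.2],"hand":15}
    - {"xyz":[-1.83,4.5,0],"rot":[0,0,1.64],"hand":15}
    - {"xyz":[-1.83,4.74,0],"rot":[0,0,1.64],"hand":15}
    - {"xyz":[-1.83,4.74,0],"rot":[0,0,1.64],"hand":15}

```text
t: 13.25
eef_pos: [0.507, 0.0549, 0.1175]
orientation: [-180.0, 0.0, 96.1]
contact_force: [-0.1, -1.2, -1.6]
width: 0.269
```

```bash
python3 - <<'E'
from h import *
s=status.get_state(); print(s['eef_pos'],s['orientation'],s['contact_force'],s['width']*95.1,s['t'])
p=imaging.camera_params('wrist'); im=imaging.get_image('wrist'); cv2.imwrite('pics/w12f.png',im); np.savez('w12',**{k:np.array(v) for k,v in p.items()})
crop(im,200,60,440,240,3,'pics/w12.png')
im=imaging.get_image('side'); crop(im,260,140,400,320,4,'pics/s12.png')
E
```

```text
[0.5069859  0.05485358 0.1174765 ] [-1.79987922e+02  1.46293522e-03  9.60877635e+01] [-0.10117729 -1.24605996 -1.59809691] 25.580684964726235 13.25
```

View pics/w12.png

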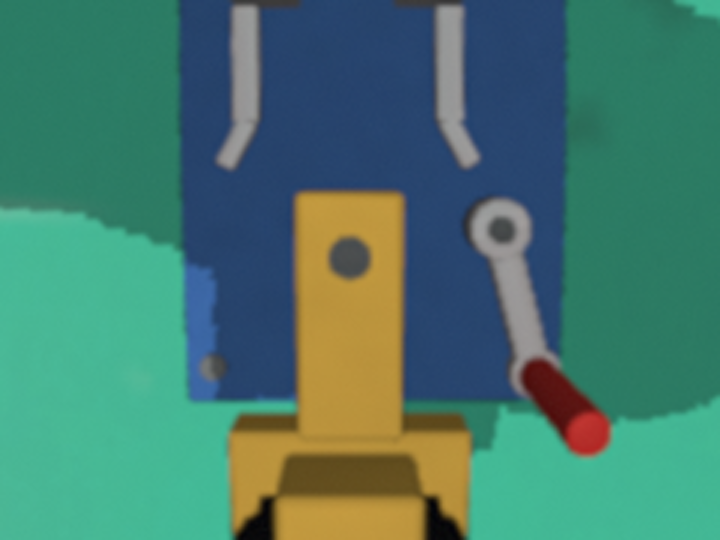

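View pics/s12.png

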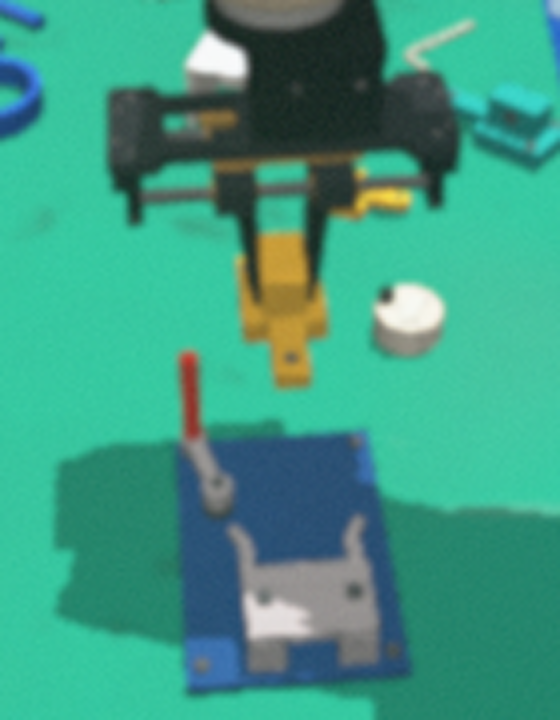

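```bash
python3 - <<'E'
from h import *
p=load('w12.npz')
c=lambda u,v:((u+.5)/3-.5+200,(v+.5)/3-.5+60)
for b in (0,.0057):
    q=dict(p);E=p['extrinsics'].copy();E[2,3]+=b;q['extrinsics']=E
    on=lambda a,z:onz('wrist',q,c(*a),z)[:2]
    L=[on((259.5,10),.015),on((259.5,118),.015)];R=[on((435.5,10),.015),on((436.5,118),.015)]
    m=[(l+r)/2 for l,r in zip(L,R)]; d=m[0]-m[1]; print(b,'gap',[np.linalg.norm(l-r).round(4) for l,r in zip(L,R)],'axis',np.degrees(np.arctan2(d[1],d[0]))-90)
    for nm,(l,r) in dict(deck=((183.5,100),(566,100)),deck2=((188,350),(562,350))).items():
        print(nm,np.linalg.norm(on(l,.008)-on(r,.008)).round(4))
    fy=np.array([-np.sin(np.radians(6.1)),np.cos(np.radians(6.1))]);fx=np.array([fy[1],-fy[0]])
    zt=.1266+b
    t1=(on((297,210),zt)+on((404,210),zt))/2;t2=(on((297,425),zt)+on((402,425),zt))/2
    d=t1-t2;print('tongue',t1,t2,np.linalg.norm(on((297,210),zt)-on((404,210),zt)),np.degrees(np.arctan2(d[1],d[0]))-90)
    tip=on((350,192),zt)
    # bridge front at rails top: rails begin y=0 ; flare start y=-36
    k=(on((259.5,121),.015)+on((436.5,121),.015))/2
    print('rail mid',m[0],m[1],'kink y=-36 at',k,'tip',tip)
    print('lateral tongue minus rail (mm)',(t1-m[1])@fx*1e3,(t2-m[1])@fx*1e3,'tip fixture y',-.036*1e3+(tip-k)@fy*1e3)
    pv=on((501,229),.033); print('pivot',pv,'fixture coords',(pv-m[1])@fx*1e3,-36+(pv-k)@fy*1e3)
E
```

```text
0 gap [np.float64(0.0522), np.float64(0.0526)] axis 6.387428234097811
deck 0.1178
deck2 0.1192
tongue [0.50050596 0.12077193] [0.50461759 0.08081209] 0.019252277538645217 5.874713629623642
rail mid [0.49373234 0.17651572] [0.49741282 0.1436384 ] kink y=-36 at [0.49750979 0.1427348 ] tip [0.50007177 0.12396559]
lateral tongue minus rail (mm) 0.6457476254331069 0.48779685000161294 tip fixture y -54.935184241248045
pivot [0.54390015 0.1163397 ] fixture coords 43.32324264713794 -67.17528004534012
0.0057 gap [np.float64(0.0533), np.float64(0.0537)] axis 6.3874282340976976
deck 0.1202
deck2 0.1216
tongue [0.50050596 0.12077193] [0.50461759 0.08081209] 0.019252277538645217 5.874713629623656
rail mid [0.49361383 0.17750308] [0.49736928 0.14395604] kink y=-36 at [0.49746823 0.14303403] tip [0.50007177 0.12396559]
lateral tongue minus rail (mm) 0.6552824696177891 0.49733169418629747 tip fixture y -55.23713998535267
pivot [0.54486567 0.11608487] fixture coords 44.265755492331515 -67.83322213173484
```

```bash
python3 - <<'E'
from h import *
ps=imaging.camera_params('side')
e=np.array([.507,.0549,.1175]);psi=np.radians(96.1);n=np.array([np.cos(psi),np.sin(psi),0])
yj=np.array([np.sin(psi),-np.cos(psi),0])
c=lambda u,v:((u+.5)/4-.5+260,(v+.5)/4-.5+140)
for f in(-.01,0,.01,.03):
  for nm,a in dict(endL=(135,223),endR=(437,207),blkL=(233,210),blkR=(335,208),tipL=(257,303),tipR=(314,300)).items():
    o,d=ray('side',ps,c(*a)); s=((e+n*f-o)@n)/(d@n); P=o+s*d
    print(f,nm,'z above reported tcp mm',((P-e)[2]*1e3).round(1),'jaw',((P-e)@yj*1e3).round(1))
E
```

```text
-0.01 endL z above reported tcp mm 55.6 jaw 78.6
-0.01 endR z above reported tcp mm 53.9 jaw -89.3
-0.01 blkL z above reported tcp mm 60.5 jaw 24.4
-0.01 blkR z above reported tcp mm 57.6 jaw -32.1
-0.01 tipL z above reported tcp mm -8.9 jaw 12.3
-0.01 tipR z above reported tcp mm -9.4 jaw -20.9
0 endL z above reported tcp mm 63.5 jaw 78.2
0 endR z above reported tcp mm 61.8 jaw -87.1
0 blkL z above reported tcp mm 68.3 jaw 24.8
0 blkR z above reported tcp mm 65.4 jaw -30.8
0 tipL z above reported tcp mm 0.0 jaw 12.9
0 tipR z above reported tcp mm -0.5 jaw -19.8
0.01 endL z above reported tcp mm 71.4 jaw 77.8
0.01 endR z above reported tcp mm 69.7 jaw -84.9
0.01 blkL z above reported tcp mm 76.1 jaw 25.2
0.01 blkR z above reported tcp mm 73.3 jaw -29.6
0.01 tipL z above reported tcp mm 8.9 jaw 13.5
0.01 tipR z above reported tcp mm 8.4 jaw -18.7
0.03 endL z above reported tcp mm 87.1 jaw 76.9
0.03 endR z above reported tcp mm 85.5 jaw -80.6
0.03 blkL z above reported tcp mm 91.8 jaw 26.0
0.03 blkR z above reported tcp mm 89.0 jaw -27.0
0.03 tipL z above reported tcp mm 26.7 jaw 14.8
0.03 tipR z above reported tcp mm 26.2 jaw -16.4
```

The tongue is within 0.6 mm and 0.4° of the rail centreline, and the pivot measures at fixture (43.8,-67.5), which matches the stated value. One concern remains. The gripper's end legs look only about 70 mm above the reported TCP, so with this low grip they would be close to the 92 mm post top. I'll back off, set the bracket down on the bench and regrip the rib 10 mm higher.

>>> carry_out:
  plan:
    - {"xyz":[0.18,-1.7,-0.5],"rot":[0,0,0],"hand":15}
    - {"xyz":[0.36,-3.38,-1.2],"rot":[0,0,0],"hand":15}
    - {"xyz":[0.36,-3.38,-2.5],"rot":[0,0,0],"hand":15}
    - {"xyz":[0.36,-3.38,-3.8],"rot":[0,0,0],"hand":15}
    - {"xyz":[0.36,-3.38,-4.1],"rot":[0,0,0],"hand":15}

```text
t: 13.85
eef_pos: [0.5154, -0.0326, 0.0121]
orientation: [-179.8, -0.1, 95.8]
contact_force: [-0.8, -0.4, -1.4]
width: 0.27
```

>>> carry_out:
  plan:
    - {"xyz":[0,0.05,-0.05],"rot":[0,0,0.02],"hand":15}
    - {"xyz":[0,0.05,-0.05],"rot":[0,0,0.02],"hand":40}
    - {"xyz":[0,0.05,-0.05],"rot":[0,0,0.02],"hand":40}
    - {"xyz":[0,0.05,0.1],"rot":[0,0,0.02],"hand":40}
    - {"xyz":[0,0.05,0.37],"rot":[0,0,0.02],"hand":40}

```text
t: 14.35
eef_pos: [0.5155, -0.0313, 0.0221]
orientation: [-179.8, -0.1, 95.9]
contact_force: [-0.5, 0.0, 0.4]
width: 0.418
```

>>> carry_out:
  plan:
    - {"xyz":[0,0,0],"rot":[0,0,0],"hand":40}
    - {"xyz":[0,0,0],"rot":[0,0,0],"hand":15}
    - {"xyz":[0,0,0],"rot":[0,0,0],"hand":15}
    - {"xyz":[0,0,0],"rot":[0,0,0],"hand":15}
    - {"xyz":[0,0,0],"rot":[0,0,0],"hand":15}
  grip_force: 35

```text
t: 14.85
eef_pos: [0.5155, -0.0313, 0.0221]
orientation: [-179.8, -0.1, 95.9]
contact_force: [-1.2, 0.2, 2.8]
width: 0.274
```

```bash
python3 - <<'E'
from h import *
s=status.get_state(); print(s['eef_pos'],s['orientation'],s['contact_force'],s['width']*95.1,s['t'])
im=imaging.get_image('wrist'); crop(im,200,60,440,290,3,'pics/w13.png')
im=imaging.get_image('side'); crop(im,260,140,400,320,4,'pics/s13.png')
E
```

```text
[ 0.51552654 -0.03129565  0.02209033] [-1.79766445e+02 -5.47700075e-02  9.59362967e+01] [-1.17332523  0.22678015  2.75756536] 26.040741434738987 14.85
```

View pics/w13.png

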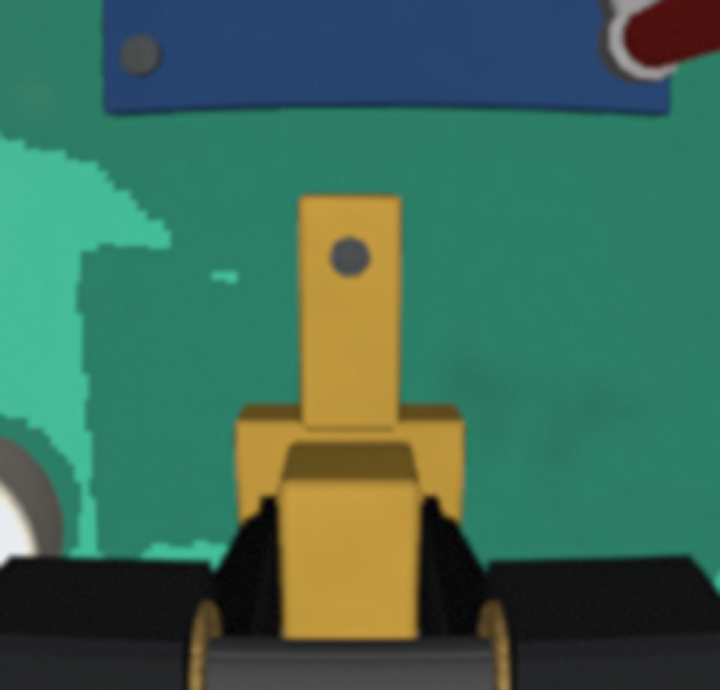

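View pics/s13.png

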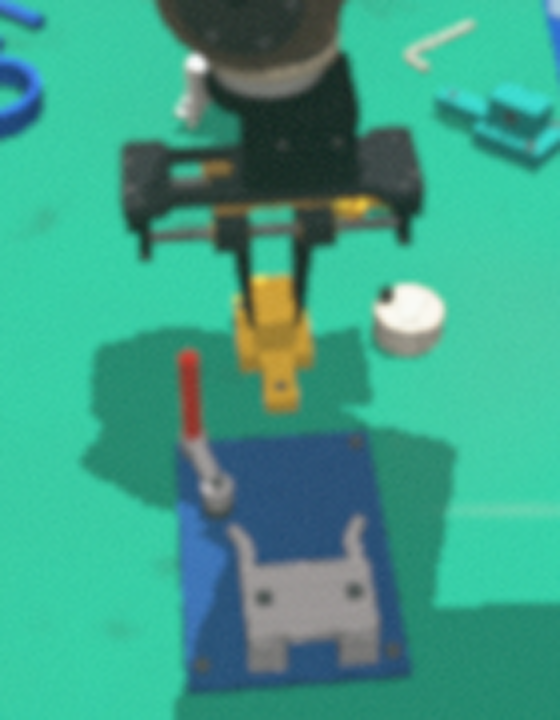

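Regripped at 26 mm. Now forward just above deck height to a stop before the flares, watching for any contact with the post.

>>> carry_out:
  plan:
    - {"xyz":[0,0,0.5],"rot":[0,0,0],"hand":15}
    - {"xyz":[-0.1,0.8,0.5],"rot":[0,0,0.06],"hand":15}
    - {"xyz":[-0.18,1.6,0.5],"rot":[0,0,0.06],"hand":15}
    - {"xyz":[-0.26,2.3,0.5],"rot":[0,0,0.06],"hand":15}
    - {"xyz":[-0.26,2.3,0.5],"rot":[0,0,0.06],"hand":15}

```text
t: 15.45
eef_pos: [0.5087, 0.0276, 0.0352]
orientation: [-179.8, -0.1, 96.4]
contact_force: [-0.3, -0.7, -1.7]
width: 0.273
```

```bash
python3 - <<'E'
from h import *
s=status.get_state(); print(s['eef_pos'],s['orientation'],s['contact_force'],s['width']*95.1,s['t'])
p=imaging.camera_params('wrist'); im=imaging.get_image('wrist'); cv2.imwrite('pics/w14f.png',im); np.savez('w14',**{k:np.array(v) for k,v in p.items()})
im=imaging.get_image('side'); crop(im,260,170,380,290,6,'pics/s14.png')
E
```

```text
[0.50870494 0.02763501 0.03515642] [-1.79760067e+02 -6.19308505e-02  9.63993814e+01] [-0.25886804 -0.6950473  -1.68165416] 25.939339318211662 15.45
```

View pics/w14f.png

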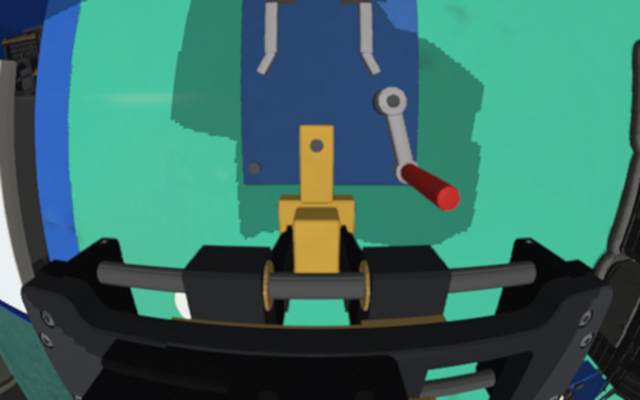

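View pics/s14.png

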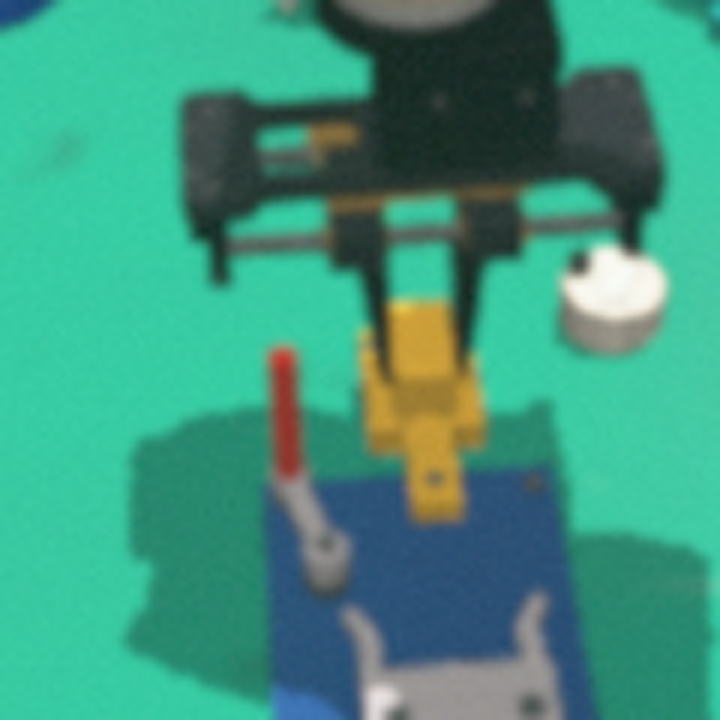

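```bash
python3 - <<'E'
from h import *
im=cv2.imread('pics/w14f.png'); crop(im,240,0,420,190,4,'pics/w14c.png')
E
```

```text
(no output)
```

View pics/w14c.png

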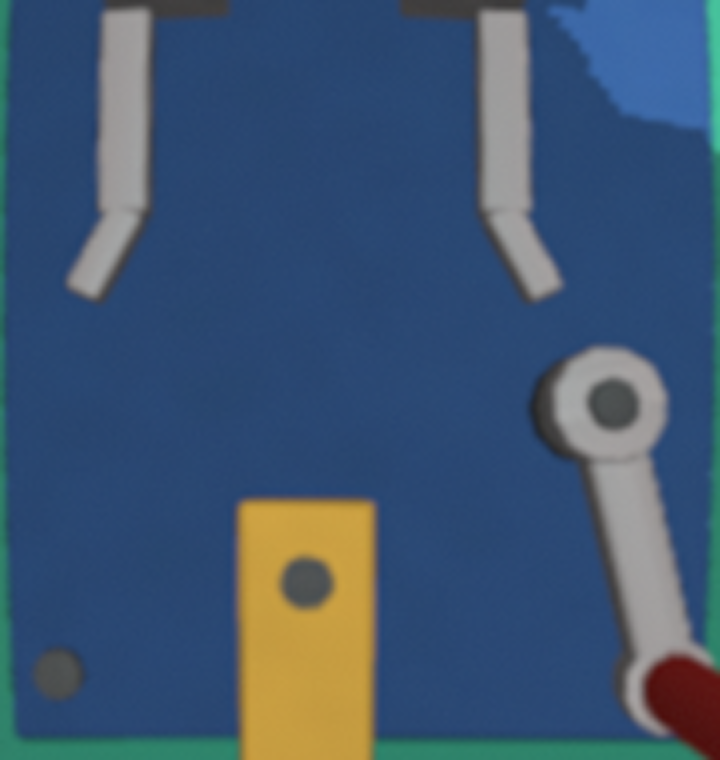

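```bash
cat > lat.py <<'E'
from h import *
def run(f,x0,y0,s,L,R,T1,T2,zu):
    p=load(f); c=lambda a:((a[0]+.5)/s-.5+x0,(a[1]+.5)/s-.5+y0)
    q=dict(p);E=p['extrinsics'].copy();E[2,3]+=.0057;q['extrinsics']=E
    on=lambda a,z:onz('wrist',q,c(a),z)[:2]
    m=[(on(l,.015)+on(r,.015))/2 for l,r in zip(L,R)];d=m[0]-m[1];fy=d/np.linalg.norm(d);fx=np.array([fy[1],-fy[0]])
    print('gap',[np.linalg.norm(on(l,.015)-on(r,.015)).round(4) for l,r in zip(L,R)],'axis',np.degrees(np.arctan2(d[1],d[0]))-90)
    t=[(on(a,zu+.02)+on(b,zu+.02))/2 for a,b in (T1,T2)];e=t[0]-t[1]
    print('tongue w',np.linalg.norm(on(T1[0],zu+.02)-on(T1[1],zu+.02)),'axis',np.degrees(np.arctan2(e[1],e[0]))-90,'lat mm',[(x-m[1])@fx*1e3 for x in t],'tip y',-36+(t[0]-m[1])@fy*1e3)
E
python3 - <<'E'
from lat import *
run('w14.npz',240,0,4,[(152,14),(149,208)],[(478,14),(482,208)],((239,502),(375,502)),((241,755),(373,755)),.013)
E
```

```text
gap [np.float64(0.0539), np.float64(0.0541)] axis 6.533762866892758
tongue w 0.020177759759611315 axis 6.449069715479425 lat mm [np.float64(-1.4049216274296281), np.float64(-1.4620770667780065)] tip y -84.91236571679192
```

>>> carry_out:
  plan:
    - {"xyz":[-0.03,0.8,-0.12],"rot":[0,0,0],"hand":15}
    - {"xyz":[-0.12,1.6,-0.12],"rot":[0,0,0],"hand":15}
    - {"xyz":[-0.21,2.4,-0.12],"rot":[0,0,0],"hand":15}
    - {"xyz":[-0.28,2.98,-0.12],"rot":[0,0,0],"hand":15}
    - {"xyz":[-0.28,2.98,-0.12],"rot":[0,0,0],"hand":15}

```text
t: 16.05
eef_pos: [0.5021, 0.1014, 0.0321]
orientation: [-179.8, -0.0, 96.4]
contact_force: [0.6, 0.4, -3.2]
width: 0.275
```

```bash
python3 - <<'E'
from h import *
s=status.get_state(); print(s['eef_pos'],s['orientation'],s['contact_force'],s['width']*95.1,s['t'])
p=imaging.camera_params('wrist'); im=imaging.get_image('wrist'); cv2.imwrite('pics/w15f.png',im); np.savez('w15',**{k:np.array(v) for k,v in p.items()})
crop(im,240,60,420,240,4,'pics/w15c.png')
im=imaging.get_image('side'); crop(im,270,190,380,320,5,'pics/s15.png')
E
```

```text
[0.50214499 0.10141623 0.03212145] [-1.79789693e+02 -4.87186507e-02  9.64082768e+01] [ 0.59243747  0.41580605 -3.15891521] 26.174990587140368 16.05
```

View pics/w15c.png

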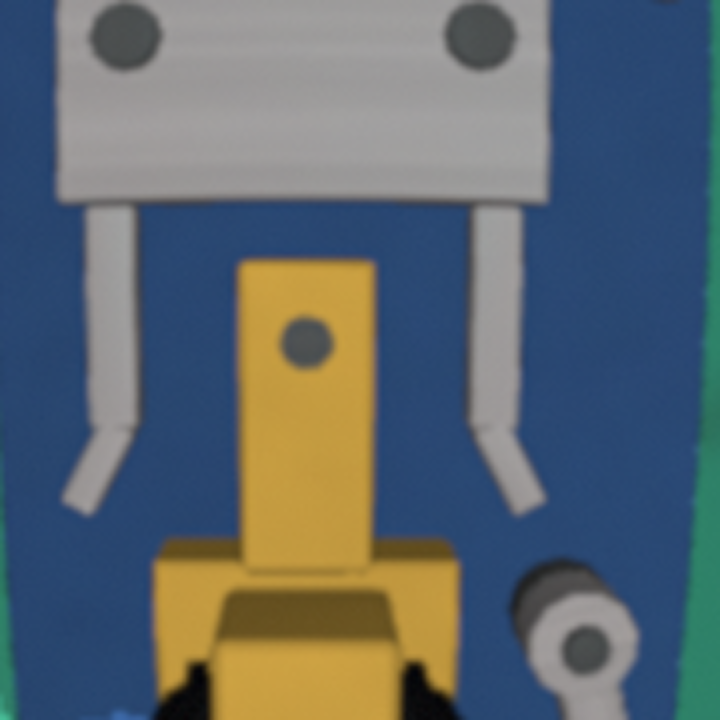

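View pics/s15.png

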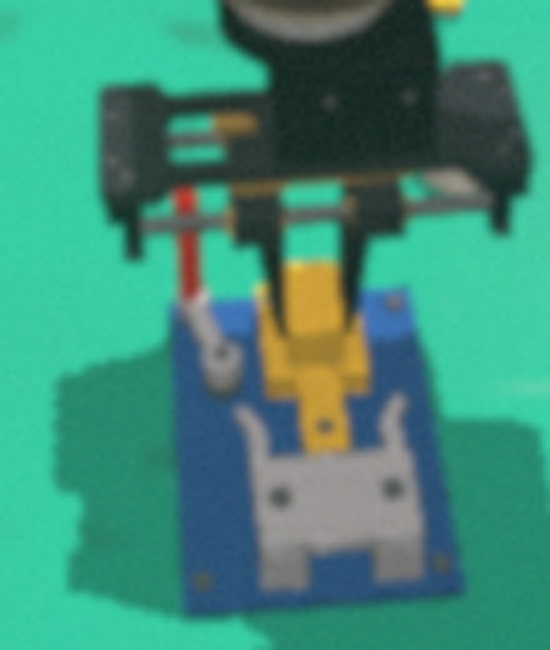

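```bash
python3 - <<'E'
from lat import *
run('w15.npz',240,60,4,[(137,212),(140,422)],[(470,212),(469,422)],((239,264),(375,264)),((243,565),(372,565)),.010)
E
```

```text
gap [np.float64(0.0535), np.float64(0.0541)] axis 6.7132005455076325
tongue w 0.020176754863319574 axis 6.5578593072640246 lat mm [np.float64(0.5822364069338752), np.float64(0.4565887472065404)] tip y -9.842021084942019
```

>>> carry_out:
  plan:
    - {"xyz":[-0.06,0.4,-0.05],"rot":[0,0,0],"hand":15}
    - {"xyz":[-0.11,0.8,-0.05],"rot":[0,0,0],"hand":15}
    - {"xyz":[-0.16,1.2,-0.05],"rot":[0,0,0],"hand":15}
    - {"xyz":[-0.22,1.7,-0.05],"rot":[0,0,0],"hand":15}
    - {"xyz":[-0.22,1.8,-0.05],"rot":[0,0,0],"hand":15}

```text
t: 16.65
eef_pos: [0.4966, 0.1468, 0.0308]
orientation: [-179.8, -0.0, 96.4]
contact_force: [-0.9, -0.2, -1.0]
width: 0.27
```

```bash
python3 - <<'E'
from h import *
s=status.get_state(); print(s['eef_pos'],s['orientation'],s['contact_force'],s['ft_torque'],s['width']*95.1,s['t'])
p=imaging.camera_params('wrist'); im=imaging.get_image('wrist'); cv2.imwrite('pics/w16f.png',im); np.savez('w16',**{k:np.array(v) for k,v in p.items()})
crop(im,240,100,420,270,4,'pics/w16c.png')
E
```

```text
[0.49655751 0.14677307 0.03083873] [-1.79793102e+02 -4.55961057e-02  9.64441052e+01] [-0.86102685 -0.20369614 -1.04803903] [-0.03739238 -0.11155503 -0.03340645] 25.710691731435727 16.65
```

View pics/w16c.png

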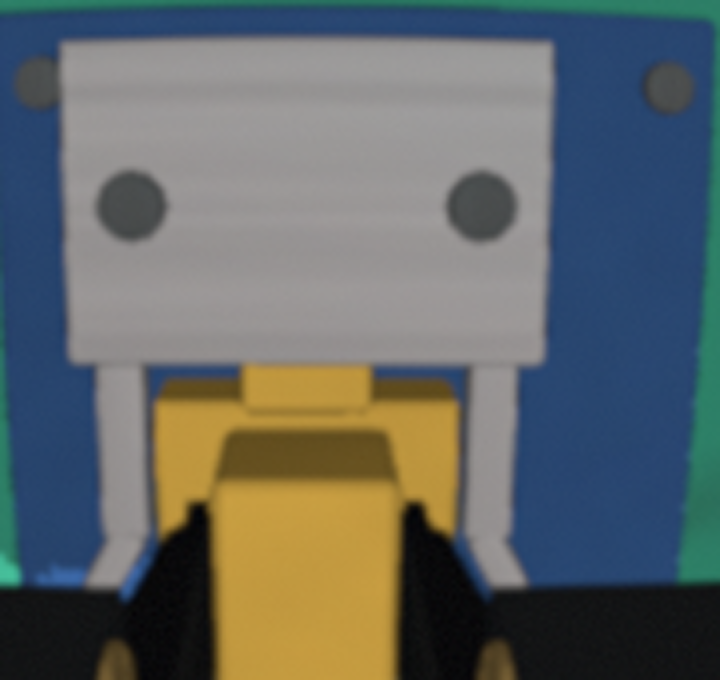

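The tongue is in the window and the flange sits between the rails with about 10 mm to go, so I'll push on gently.

>>> carry_out:
  plan:
    - {"xyz":[-0.01,0.1,-0.03],"rot":[0,0,0],"hand":15}
    - {"xyz":[-0.02,0.2,-0.03],"rot":[0,0,0],"hand":15}
    - {"xyz":[-0.03,0.3,-0.03],"rot":[0,0,0],"hand":15}
    - {"xyz":[-0.03,0.3,-0.03],"rot":[0,0,0],"hand":15}

```text
t: 17.1
eef_pos: [0.496, 0.1542, 0.0301]
orientation: [-179.8, -0.0, 96.5]
contact_force: [0.9, 0.1, -0.7]
width: 0.271
```

>>> carry_out:
  plan:
    - {"xyz":[0,0.05,0],"rot":[0,0,0],"hand":15}
    - {"xyz":[-0.01,0.08,0],"rot":[0,0,0],"hand":15}

```text
t: 17.3
eef_pos: [0.4959, 0.156, 0.0302]
orientation: [-179.8, -0.0, 96.4]
contact_force: [0.4, -7.9, 1.9]
width: 0.267
```

>>> carry_out:
  plan:
    - {"xyz":[0,0.05,-0.02],"rot":[0,0,0],"hand":15}
    - {"xyz":[0,0.05,-0.02],"rot":[0,0,0],"hand":15}

```text
t: 17.5
eef_pos: [0.4959, 0.1561, 0.0302]
orientation: [-179.8, 0.0, 96.5]
contact_force: [-0.3, -12.4, 8.4]
width: 0.268
```

```bash
python3 - <<'E'
from h import *
s=status.get_state(); print(s['eef_pos'],s['orientation'],s['contact_force'],s['ft_torque'],s['width']*95.1,s['t'])
im=imaging.get_image('wrist'); crop(im,240,100,420,270,4,'pics/w17c.png')
E
```

```text
[0.49589529 0.1560536  0.03015954] [-1.79800974e+02  4.73851973e-02  9.64739421e+01] [ -0.32283546 -12.41680506   8.35810851] [-2.48842818  0.06619119 -0.02893173] 25.48128408607433 17.5
```

View pics/w17c.png

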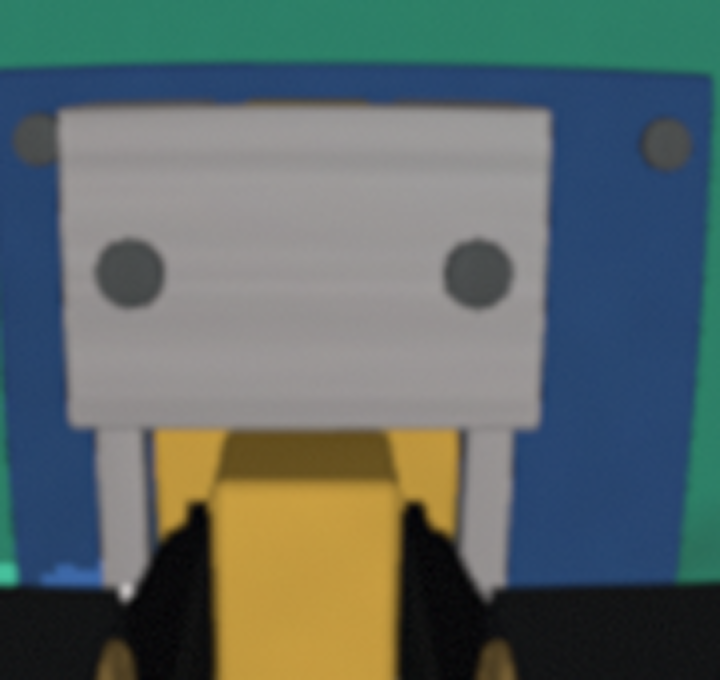

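The flange is flush against the bridge face (12 N reaction) and the tongue fills the window. I'll release, rise and move over the post, with the tool turned -45° so the jaws push along the latch's swing.

>>> carry_out:
  plan:
    - {"xyz":[0,0,0],"rot":[0,0,0],"hand":40}
    - {"xyz":[0,0,0],"rot":[0,0,0],"hand":40}
    - {"xyz":[0,0,0],"rot":[0,0,0],"hand":40}
    - {"xyz":[0,0,0.8],"rot":[0,0,0],"hand":40}
    - {"xyz":[0,0,2.4],"rot":[0,0,0],"hand":40}

```text
t: 18.05
eef_pos: [0.4946, 0.1559, 0.0888]
orientation: [-179.5, 0.1, 96.5]
contact_force: [0.1, -0.4, -0.2]
width: 0.422
```

```bash
python3 - <<'E'
from h import *
s=status.get_state(); print(s['eef_pos'],s['orientation'],s['contact_force'],s['width']*95.1,s['t'])
im=imaging.get_image('wrist'); cv2.imwrite('pics/w18.png',im)
E
```

```text
[0.49460335 0.15594771 0.08878991] [-1.79513103e+02  5.53397047e-02  9.64704777e+01] [ 0.14020181 -0.35003982 -0.2407978 ] 40.10797636249993 18.05
```

View pics/w18.png

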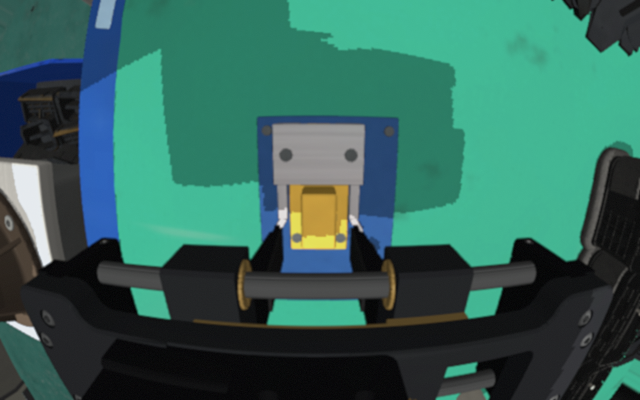

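>>> carry_out:
  plan:
    - {"xyz":[0,0,1.6],"rot":[0,0,-0.5],"hand":40}
    - {"xyz":[0.5,-0.6,2.85],"rot":[0,0,-1.9],"hand":40}
    - {"xyz":[1.6,-2.0,2.85],"rot":[0,0,-3.3],"hand":40}
    - {"xyz":[2.67,-3.27,2.85],"rot":[0,0,-4.7],"hand":40}
    - {"xyz":[2.67,-3.27,2.85],"rot":[0,0,-6.1],"hand":40}

```text
t: 18.6
eef_pos: [0.5668, 0.0719, 0.1669]
orientation: [179.8, -0.0, 59.4]
contact_force: [-1.1, 0.4, -0.3]
width: 0.419
```

>>> carry_out:
  plan:
    - {"xyz":[0,0,0],"rot":[0,0,-1.3],"hand":40}
    - {"xyz":[0,0,0],"rot":[0,0,-1.3],"hand":40}
    - {"xyz":[0,0,0],"rot":[0,0,-1.3],"hand":40}

```text
t: 18.9
eef_pos: [0.5666, 0.0722, 0.1667]
orientation: [179.8, -0.0, 51.8]
contact_force: [0.8, 0.1, -0.2]
width: 0.421
```

```bash
python3 - <<'E'
from h import *
s=status.get_state(); print(s['eef_pos'],s['orientation'],s['contact_force'],s['width']*95.1,s['t'])
p=imaging.camera_params('wrist'); im=imaging.get_image('wrist'); cv2.imwrite('pics/w19.png',im); np.savez('w19',**{k:np.array(v) for k,v in p.items()})
E
```

```text
[0.56664311 0.07217379 0.16674209] [ 1.79845754e+02 -2.85057150e-02  5.18393566e+01] [ 0.75846577  0.06286593 -0.15257639] 40.029496274614445 18.9
```

View pics/w19.png

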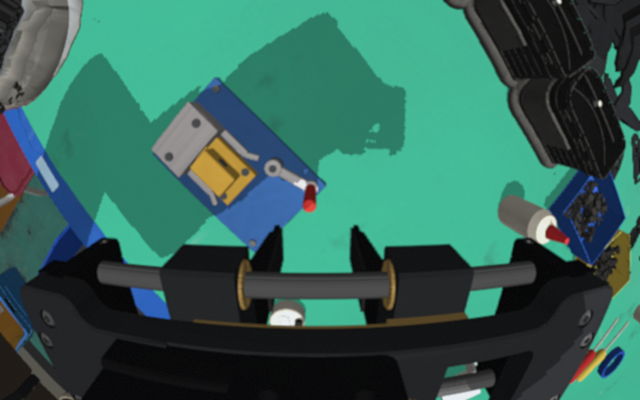

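```bash
python3 - <<'E'
from h import *
p=load('w19.npz'); im=cv2.imread('pics/w19.png'); h=cv2.cvtColor(im,cv2.COLOR_BGR2HSV)
m=cv2.inRange(h,(0,120,190),(8,255,255))|cv2.inRange(h,(172,120,190),(180,255,255)); m[:180]=0;m[220:]=0;m[:,:290]=0;m[:,330:]=0
ys,xs=np.nonzero(m);print(xs.mean(),ys.mean(),len(xs))
for b in (0,.0057):
    q=dict(p);E=p['extrinsics'].copy();E[2,3]+=b;q['extrinsics']=E
    po=onz('wrist',q,(xs.mean(),ys.mean()),.092);pv=onz('wrist',q,(273,168),.033)
    print(po.round(4),pv.round(4),np.linalg.norm((po-pv)[:2]))
E
```

```text
309.6623376623377 206.3896103896104 77
[0.5619 0.0738 0.092 ] [0.546  0.1158 0.033 ] 0.044980782836593416
[0.5608 0.0725 0.092 ] [0.5448 0.1156 0.033 ] 0.04595532206804836
```

>>> carry_out:
  plan:
    - {"xyz":[-0.2,0.06,0],"rot":[0,0,0],"hand":40}
    - {"xyz":[-0.2,0.06,-1.2],"rot":[0,0,0],"hand":40}
    - {"xyz":[-0.2,0.06,-2.8],"rot":[0,0,0],"hand":40}
    - {"xyz":[-0.2,0.06,-4.2],"rot":[0,0,0],"hand":40}
    - {"xyz":[-0.2,0.06,-4.4],"rot":[0,0,0],"hand":40}

```text
t: 19.45
eef_pos: [0.5594, 0.0741, 0.0537]
orientation: [-179.9, 0.2, 52.0]
contact_force: [-0.3, 0.6, 0.2]
width: 0.421
```

```bash
python3 - <<'E'
from h import *
s=status.get_state(); print(s['eef_pos'],s['orientation'],s['contact_force'],s['width']*95.1,s['t'])
im=imaging.get_image('wrist'); crop(im,220,150,420,300,4,'pics/w20.png')
E
```

```text
[0.55938606 0.07409426 0.05374166] [-1.79897688e+02  1.76512730e-01  5.19534601e+01] [-0.32641225  0.58144186  0.24762942] 40.065755364871215 19.45
```

View pics/w20.png

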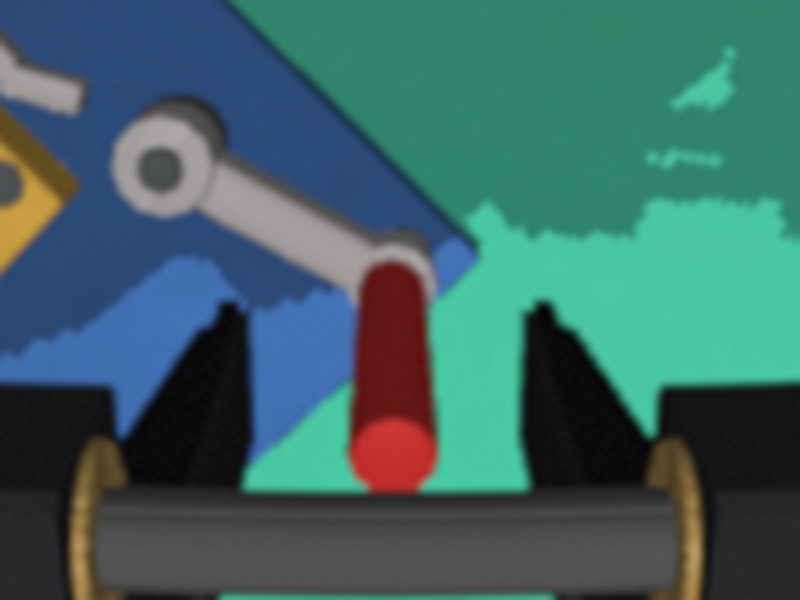

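The post stands centred between the fingers, so I'll close lightly and compute the arc.

>>> carry_out:
  plan:
    - {"xyz":[0,0,0],"rot":[0,0,0],"hand":6}
    - {"xyz":[0,0,0],"rot":[0,0,0],"hand":6}
    - {"xyz":[0,0,0],"rot":[0,0,0],"hand":6}
    - {"xyz":[0,0,0],"rot":[0,0,0],"hand":6}
    - {"xyz":[0,0,0],"rot":[0,0,0],"hand":6}
  grip_force: 10

```text
t: 20.0
eef_pos: [0.5607, 0.0741, 0.0559]
orientation: [180.0, 0.1, 51.9]
contact_force: [-0.4, 0.2, 6.9]
width: 0.123
```

```bash
cat > arc.py <<'E'
from h import *
s=status.get_state(); e=s['eef_pos'][:2]; print(s['eef_pos'],s['orientation'],s['contact_force'],s['width']*95.1,s['t'])
t=np.radians(6.45);fx=np.array([np.cos(t),np.sin(t)]);fy=np.array([-np.sin(t),np.cos(t)]);Pv=np.array([.5452,.1157])
P=lambda a:Pv-.045*(np.cos(a)*fx+np.sin(a)*fy)
r=(e-Pv);a0=np.arctan2(-r@fy,-r@fx);print('a now',a0,'r',np.linalg.norm(r))
for a in np.arange(round(a0,1)-.2,-.21,-.2): print(round(a,2),((P(a)-e)/.025).round(2))
E
python3 arc.py
```

```text
[0.560672   0.07406666 0.05591048] [1.79958787e+02 6.23770310e-02 5.19378684e+01] [-0.40412425  0.18762919  6.86201956] 11.696297319985458 20.0
a now 1.8140312128371028 r 0.04441528886186791
1.6 [-0.36 -0.12]
1.4 [-0.72 -0.13]
1.2 [-1.08 -0.07]
1.0 [-1.42  0.05]
0.8 [-1.72  0.24]
0.6 [-1.98  0.49]
0.4 [-2.19  0.78]
0.2 [-2.33  1.11]
0.0 [-2.41  1.46]
-0.2 [-2.41  1.82]
```

>>> carry_out:
  plan:
    - {"xyz":[-0.36,-0.12,0],"rot":[0,0,0],"hand":6}
    - {"xyz":[-0.72,-0.13,0],"rot":[0,0,0],"hand":6}
    - {"xyz":[-1.08,-0.07,0],"rot":[0,0,0],"hand":6}
    - {"xyz":[-1.42,0.05,0],"rot":[0,0,0],"hand":6}
    - {"xyz":[-1.42,0.05,0],"rot":[0,0,0],"hand":6}

```text
t: 20.5
eef_pos: [0.5234, 0.0748, 0.056]
orientation: [-180.0, 0.2, 51.9]
contact_force: [-4.1, -7.9, 2.1]
width: 0.123
```

```bash
python3 arc.py
```

```text
[0.52339434 0.07483973 0.05599385] [-1.79972634e+02  1.52526123e-01  5.19406998e+01] [-4.07098172 -7.85335189  2.13485632] 11.682683897092058 20.5
a now 0.9680076981553616 r 0.046314669851588164
0.8 [-0.23  0.21]
0.6 [-0.49  0.46]
0.4 [-0.7   0.75]
0.2 [-0.84  1.08]
0.0 [-0.92  1.43]
-0.2 [-0.92  1.79]
```

>>> carry_out:
  plan:
    - {"xyz":[-0.26,0.16,0],"rot":[0,0,0],"hand":6}
    - {"xyz":[-0.52,0.41,0],"rot":[0,0,0],"hand":6}
    - {"xyz":[-0.72,0.7,0],"rot":[0,0,0],"hand":6}
    - {"xyz":[-0.72,0.7,0],"rot":[0,0,0],"hand":6}

```text
t: 20.9
eef_pos: [0.5044, 0.0933, 0.056]
orientation: [-179.9, 0.2, 52.0]
contact_force: [-3.1, -0.6, 0.9]
width: 0.121
```

```bash
python3 arc.py
```

```text
[0.50435405 0.09327282 0.05595299] [-179.90988217    0.1907391    51.99521469] [-3.093827   -0.59145315  0.93916635] 11.498464655007961 20.9
a now 0.38955316976777893 r 0.04659796096825732
0.2 [-0.08  0.34]
0.0 [-0.15  0.69]
-0.2 [-0.16  1.05]
```

>>> carry_out:
  plan:
    - {"xyz":[-0.11,0.34,0],"rot":[0,0,0],"hand":6}
    - {"xyz":[-0.18,0.6,0],"rot":[0,0,0],"hand":6}
    - {"xyz":[-0.18,0.69,0],"rot":[0,0,0],"hand":6}
    - {"xyz":[-0.18,0.69,0],"rot":[0,0,0],"hand":6}

```text
t: 21.3
eef_pos: [0.4996, 0.111, 0.0559]
orientation: [-179.9, 0.2, 52.0]
contact_force: [-1.9, -0.1, -0.0]
width: 0.121
```

```bash
python3 arc.py
```

```text
[0.49964467 0.11100411 0.05589587] [-179.87854946    0.20398896   52.03199411] [-1.87760391 -0.0642815  -0.00320672] 11.472883623608835 21.3
a now -0.009855612918397332 r 0.04579671833659185
-0.2 [0.03 0.35]
```

>>> carry_out:
  plan:
    - {"xyz":[0,0.04,0],"rot":[0,0,0],"hand":6}
    - {"xyz":[0,0.08,0],"rot":[0,0,0],"hand":6}
    - {"xyz":[0,0.08,0],"rot":[0,0,0],"hand":6}

```text
t: 21.6
eef_pos: [0.4997, 0.1119, 0.0559]
orientation: [-179.9, 0.3, 52.1]
contact_force: [-0.9, -12.3, 0.1]
width: 0.125
```

>>> carry_out:
  plan:
    - {"xyz":[0,0.04,0],"rot":[0,0,0],"hand":6}
    - {"xyz":[0,0.06,0],"rot":[0,0,0],"hand":6}

```text
t: 21.8
eef_pos: [0.4998, 0.1121, 0.0559]
orientation: [-179.9, 0.4, 52.1]
contact_force: [0.5, -15.1, 1.1]
width: 0.123
```

```bash
python3 - <<'E'
from h import *
s=status.get_state(); print(s['eef_pos'],s['orientation'],s['contact_force'],s['width']*95.1,s['t'])
im=imaging.get_image('wrist'); crop(im,200,120,420,290,3,'pics/w22.png')
E
```

```text
[0.49975373 0.11206261 0.05592958] [-179.9416498     0.35518897   52.07008135] [  0.45883212 -15.1486319    1.1079403 ] 11.71966031073086 21.8
```

View pics/w22.png

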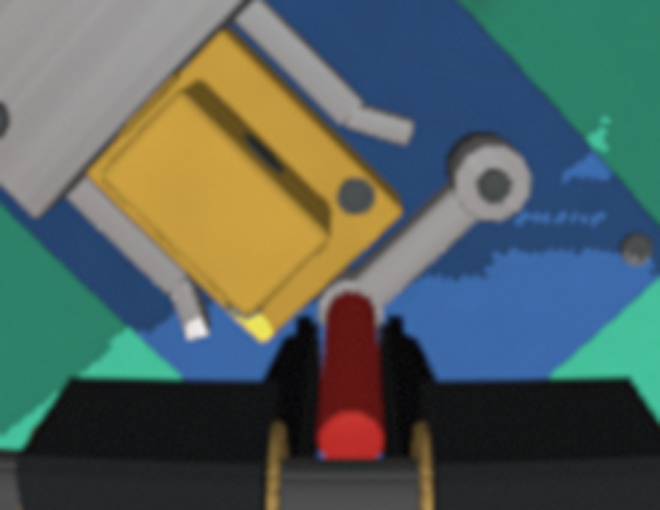

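The latch arm is parallel to and just behind the flange, against its stop (15 N). I'll open and rise straight up.

>>> carry_out:
  plan:
    - {"xyz":[0,-0.05,0],"rot":[0,0,0],"hand":35}
    - {"xyz":[0,-0.05,0],"rot":[0,0,0],"hand":35}
    - {"xyz":[0,-0.05,0],"rot":[0,0,0],"hand":35}
    - {"xyz":[0,-0.05,1.0],"rot":[0,0,0],"hand":35}
    - {"xyz":[0,-0.05,2.6],"rot":[0,0,0],"hand":35}

```text
t: 22.35
eef_pos: [0.4988, 0.1109, 0.12]
orientation: [-179.8, 0.5, 52.1]
contact_force: [0.6, -0.4, 1.1]
width: 0.363
```

>>> carry_out:
  plan:
    - {"xyz":[0,-0.5,2.0],"rot":[0,0,0],"hand":35}
    - {"xyz":[0,-2.5,3.0],"rot":[0,0,0],"hand":35}
    - {"xyz":[0,-4.5,3.0],"rot":[0,0,0],"hand":35}
    - {"xyz":[0,-6.0,3.0],"rot":[0,0,0],"hand":35}
    - {"xyz":[0,-8.0,3.0],"rot":[0,0,0],"hand":35}

```text
t: 22.85
eef_pos: [0.4986, -0.0903, 0.1956]
orientation: [-179.8, 0.5, 52.1]
contact_force: [0.7, -0.2, -0.3]
width: 0.367
```

```bash
python3 - <<'E'
from h import *
s=status.get_state(); print(s['eef_pos'],s['orientation'],s['contact_force'],s['width']*95.1,s['t'])
im=imaging.get_image('top'); cv2.imwrite('pics/t23.png',im); crop(im,190,180,290,260,8,'pics/t23c.png')
im=imaging.get_image('side'); cv2.imwrite('pics/s23.png',im);crop(im,290,220,370,320,6,'pics/s23c.png')
E
```

```text
[ 0.49864784 -0.09026369  0.19555178] [-179.80765741    0.4760023    52.12736588] [ 0.65494423 -0.15090775 -0.29094064] 34.87863647677411 22.85
```

View pics/t23c.png

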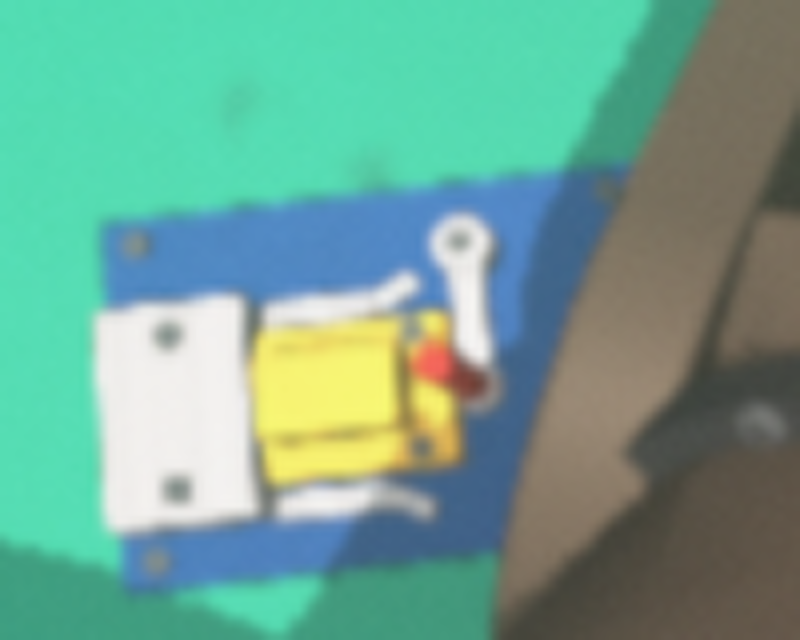

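View pics/s23c.png

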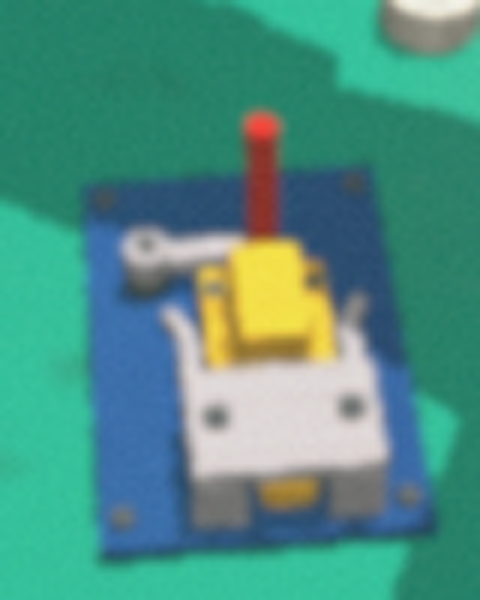

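View pics/s23.png

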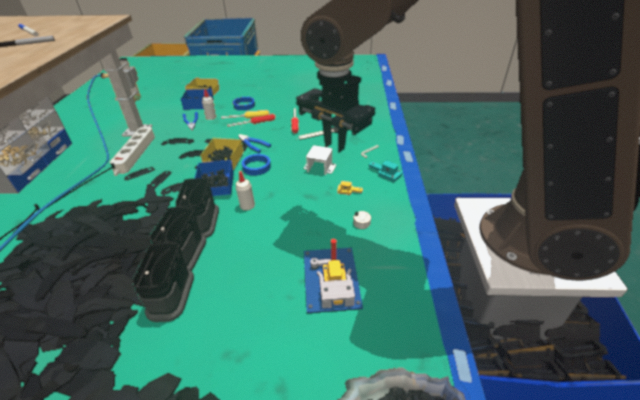

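The bracket is home, with its tongue visible at the far end of the window, and the latch lies behind it. The glue, tally and roll look unmoved. I'll check the latch angle numerically.

```bash
python3 - <<'E'
from h import *
p=imaging.camera_params('top');ps=imaging.camera_params('side')
c=lambda u,v:((u+.5)/8-.5+190,(v+.5)/8-.5+180)
pv=onz('top',p,c(459,240),.033);po=onz('top',p,c(433,361),.092);r=(po-pv)[:2]
po2=onz('side',ps,((262+.5)/6-.5+290,(125+.5)/6-.5+220),.092)
for q in(po,po2):
    r=(q-pv)[:2];t=np.radians(6.2);print(q.round(4),np.linalg.norm(r),'a',np.arctan2(-r@[-np.sin(t),np.cos(t)],-r@[np.cos(t),np.sin(t)]))
for n,b in (('top',[(290,235,335,280),(320,105,355,150),(385,105,440,155)]),('side',[(345,200,380,235),(230,165,262,212),(235,148,280,180)])):
    a=cv2.imread(f'pics/{n}0.png').astype(int);d=cv2.imread(f'pics/{"t" if n=="top" else "s"}23.png').astype(int)
    for x0,y0,x1,y1 in b:
        A=a[y0:y1,x0:x1].astype(np.float32).mean(2);B=d[y0:y1,x0:x1].astype(np.float32).mean(2)
        g=lambda i:cv2.Laplacian(cv2.GaussianBlur(i,(0,0),1),cv2.CV_32F)
        print(n,cv2.phaseCorrelate(g(A),g(B),cv2.createHanningWindow(A.shape[::-1],cv2.CV_32F)))
print(status.get_state()['t'])
E
```

```text
[0.4984 0.1099 0.092 ] 0.0449220088587748 a 0.015284209675436288
[0.4979 0.1108 0.092 ] 0.045307276802271645 a -0.004657589243833649
top ((4.972288136973177, 2.7584369468298355), -0.17110222145363135)
top ((0.17010734895383806, 0.351701888147133), 0.9432539177529606)
top ((-0.06795366528139013, 0.13891754680354396), 0.9671968298753103)
side ((-0.403021509287413, -0.013438881215769527), 0.6474554744767554)
side ((-0.11525872665643888, -0.22581160832005764), 0.9779305458068848)
side ((0.3871882471765886, -0.12108837407454587), 1.0393391815324624)
22.95
```

```bash
python3 -c "
from bench import job; print(job.close_job())"
```

```text
the job is handed in; nothing more can be done
None
```

I pulled the yellow bracket out by its tongue, stood it on the bench and took it again by the rib. I then slid it under the bridge until it stopped and swung the latch shut. The job was handed in at about t = 23 s of the 72 s allowed.

**Last checks**
- **Bracket:** the flange is flush with the bridge face, the push ended against a firm stop at about 12 N, and the tongue shows at the far end of the window.
- **Latch:** it was pushed to its stop at about 15 N. Its angle measured 0.015 rad from the top view and -0.005 rad from the side view, and the arm is now clear of everything.
- **Bystanders:** the glue bottle and tape roll are unmoved in both views (shifts of 0.4 px or less). The tally counter is unmoved in the side view (0.4 px). The top-view check on it failed because the arm was covering it.

**What went wrong or disagreed**
- **First pull:** it missed because the fingertips were about 7 mm above the reported TCP height, not 14 mm below it. I found this by touching the bare bench at about 28 N; the second pull worked.
- **Extra put-down:** I set the bracket on the bench once more to regrip the rib 10 mm higher, because the gripper's end legs would have passed close to the red post.
- **Lateral offset:** the arm and wrist-camera readings differed from the top camera by 2–3 mm, so I aligned the insertion in the wrist view.

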